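Change the loading blade on the bending rig

ROBOT

A 7-joint arm with a two-finger parallel gripper is mounted at the origin on the work surface. World frame = base frame: x ahead of the robot, y to its left, z up, the work surface at z = 0. Lengths are in m, angles in degrees, forces in N, time in s.
With the tool pointing down it reaches from about 0.425 to 0.875 m from the base axis. Payload 4.7 kg.
Tool frame: the origin (TCP) lies midway between the tips of the shut fingers; the grasp point (between the pads) lies 19 mm behind it (env.tcp_to_grasp is the distance from the TCP to the grasp point, in m); z points along the fingers, x is the direction in which the jaws open and shut, and the axes are right-handed (so a half turn about z gives the same grasp; the last joint's range is limited). The gripper opens to 87 mm and grips with 3 to 60 N. Pads are 19 mm wide; open, the fingers measure 117 mm over their backs; the gripper's body (75 mm by 190 mm) begins 51 mm behind the grasp point.
Start: joints at [0.808, 18.392, -4.016, 83.108, 1.295, 78.541, -3.26], TCP at [0.65, -0, 0.223] pointing down, gripper open.
Joint ranges: [-163.93, 163.93], [-17.29, 119.83], [-79.2, 71.16], [3.27, 140.29], [-89.18, 269.18], [5.43, 117.66], [-154.24, 154.24]. Speed limits (degrees/s): [147.25, 147.25, 180, 180, 180, 180, 180].

INTERFACE

Orientations are given as [roll, pitch, yaw] about the fixed x, y, z axes, in that order (R = Rz(yaw) Ry(pitch) Rx(roll)).
In Python, from cell import env, viewer gives the robot as it stands.
- The arm moves only by the shell command python3 -m pendant 'ROWS' [OPENING] [FORCE]. ROWS is JSON, a list of rows, each a list of 6 numbers: the shift along the tool's x, y, z each as a share of 0.1 m, from -1 to 1, then the turn, a rotation vector about the tool's x, y, z each as a share of 90 degrees, from -1 to 1. A call has exactly 8 rows; each row is the pose to reach, as a shift and turn from the pose commanded when the call began, along the tool's axes at that moment; what a row does not reach only later rows make up. A row lasts 1/8 s, in which the tool goes at most 62.5 mm and 10.7 degrees, less where a joint would pass 70% of its speed; a pose out of reach is approached as far as the arm can. A call with a number of a shift or a turn outside -1 to 1 is refused whole. A call with a gripper value outside its range is refused whole. OPENING is the finger opening in mm, from 0 to 87, set as the call begins (- or left out, the last holds). The fingers move at their own pace and stop on an object; FORCE is the grip in N (left out, the last holds). Time passes only in rows, so rows that repeat a pose let the fingers close, or fill a call up. It gives the time, the measured TCP pose, the force and the opening at its end, in the units of the state.
- env.get_obs(): the state, without advancing time (a new reading comes with each control period).
- viewer.read_camera(name): name is "scene" or "side" or "wrist"; returns a dict with "frame" (400x640x3 uint8, red, green, blue), "fx", "fy", "cx", "cy" (pixels), "k1" (the pictures are not rectified: a ray, as slopes to the right and down, at radius r is drawn at 1 + k1 r^2 times it, then the intrinsics apply), "view" (4x4, takes a point from world to camera coordinates); the wrist camera has in their place "hand_eye" (4x4, takes a point from camera to tool coordinates, whose origin is the TCP and whose axes are the tool frame's). Camera axes: x right, y down, z forward; pixel columns grow to the right and rows downward; lengths in m; the calibration is good to about 2 mm. A picture is of the moment at which its call begins: read the wrist's pose just before it. There is no depth.
- env.sign_off(): hands the job in, once; it reports no verdict.
The state is a dict: "time_s": time; "qpos": joint angles; "joint_velocities": joint speeds; "effort": joint torques, N m; "tool_pos": TCP position; "tool_rot": TCP orientation; "force": force on the tool from outside, world axes, zero at the start; "wrist_torque": the same for the moment, N m; "grip_width": finger opening in m.
Only numpy, scipy, OpenCV 4.12 (cv2) and the standard library are available. Lean on these libraries where they do the work, as an engineer would, in place of code of your own. Each camera call takes 0.05 s, during which the arm holds its last target.

TASK

Change the loading blade for the next bending test: first take the blue-topped blade out of the leaning cradle and stand it on edge, banded side up, in the free slot of the blue rack (the one with the green strip). Then take the red-topped blade from the rack, carry it over the rig's end guards and hold it banded side up just above the red line on top of the concrete beam, about 1 cm clear, centred over the line and parallel to it, so that it could be clamped there. Never touch the beam or the rig with anything, leave the yellow blade and the other things on the bench where they are, and finish still holding the red blade there, motionless in the gripper.

Things in the scene. Friction and masses are not known exactly. Their poses are not given: they have to be found in the camera images.
- blue_blade_mid (a point): flat aluminium loading blade with a blue band along its top 24 mm: 80 mm long, 95 mm tall, 10 mm thick, 200 g (may vary by a third), its lower edge rounded (radius 5 mm). This point is its centre, 47.5 mm above the lower edge and as far below the top; its z runs up through the blade from lower edge to top, its y along its length, its x through its thickness. At the start it leans in the cradle, 25 degrees (0.436 rad) from upright.
- red_blade_mid (a point): flat aluminium loading blade with a red band along its top 24 mm: 80 mm long, 95 mm tall, 10 mm thick, 200 g (may vary by a third), its lower edge rounded (radius 5 mm). This point is its centre, 47.5 mm above the lower edge and as far below the top; its z runs up through the blade from lower edge to top, its y along its length, its x through its thickness. At the start it stands on edge in one of the rack's three slots.
- yellow_blade_mid (a point): flat aluminium loading blade with a yellow band along its top 24 mm: 80 mm long, 95 mm tall, 10 mm thick, 200 g (may vary by a third), its lower edge rounded (radius 5 mm). This point is its centre, 47.5 mm above the lower edge and as far below the top; its z runs up through the blade from lower edge to top, its y along its length, its x through its thickness. It stands in another slot of the rack and stays there.
- free_slot: green strip, 84 x 12 mm, on the floor of the rack's one empty slot. Origin: centre of the slot's floor (10 mm above the bench). y runs along the slot, x across it, z up. The slot is 13 mm wide, 85 mm long, open at both ends, between 5 mm fins that rise 29 mm over its floor and then flare to a mouth about 24 mm wide, 39 mm over its floor; a blade stands in it on its lower edge.
- rack: blue slotted rack, 190 x 100 mm, fixed, standing with its 190 mm roughly left to right. Origin: centre of its underside. Three slots along its y, at x = -60, 0 and +60 mm; which holds the red blade, which the yellow and which is free varies.
- cradle: black and grey cradle, fixed, base 110 x 100 mm; its one slot, 13 mm wide and along its y, leans the blue blade's top 25 degrees towards its -x (towards the robot). Origin: on its underside, below the slot; the blade's lower edge rests 24 mm above the bench over the origin. The slot's wall on the under (robot) side covers the lower 50 mm of the blade, the wall on the other side the lower 22 mm; the blade comes out along its own length upwards (its z).
- rig: grey bending rig, fixed, base 290 x 120 mm. Origin: centre of its underside. The beam lies along its x; at x = +-136 mm stand end guards, aluminium plates with yellow tops, 120 mm wide and 130 mm above the bench.
- beam: grey concrete test beam, 200 x 50 x 50 mm, 1.2 kg, lying loose along its x on the rig's two rollers. Origin: centre of its underside, 34 mm above the bench.
- beam_line (a point): centre of the red line across the top of the beam, 84 mm above the bench. y runs along the line (50 mm long), x along the beam, z up.
- cube: bystander: concrete cube, 50 mm; origin under its centre
- half_prism: bystander: broken piece of concrete prism, 80 x 40 x 40 mm; origin under its centre
- tape: bystander: brown ring of tape, 90 mm across, 24 mm tall; origin under its centre
- bottle: bystander: white bottle, 60 mm across, 150 mm tall; origin under its centre
- caliper: bystander: steel caliper lying flat, 200 mm long, 12 mm high; origin under its centre
Things that resemble listed ones, but are neither listed nor needed, are in the scene too. What is shaped like the part that bears blue_blade_mid but orange or purple is not meant.

How it is judged:
By the outcome, as a careful person would: the job done as asked, in the order asked, and still so for the second after the job is handed in, while the arm keeps its last pose, push and grip.
It also fails if it takes over 64 s, if anything falls off the work surface, if the arm or the gripper's body presses on something with over 40 N, if the wrist force passes 120 N, or if a joint passes its speed limit or range.

## Working session

There is one attempt and no reset: what is moved stays moved. The work goes in short steps, Python scripts to look and compute and a shell command to move; the robot and the scene stay as the last step left them, time stands still between calls to the robot, and variables do not carry over. Pictures are saved under pics/ and viewed, and the job is handed in when it is done.

```bash
ls; mkdir -p pics
python3 - <<'E'
from cell import env, viewer
import cv2, numpy as np
o=env.get_obs()
print(o)
for n in ["scene","side","wrist"]:
    c=viewer.read_camera(n)
    cv2.imwrite(f"pics/{n}0.png",c["frame"][:,:,::-1])
    print(n,{k:(np.round(v,4).tolist() if hasattr(v,'shape') else v) for k,v in c.items() if k!="frame"})
E
```

```text
pics
{'time_s': 0.0, 'qpos': array([ 0.80797861, 18.44089451, -4.01661606, 83.17460292,  1.29640523,
       78.54055218, -3.25962454]), 'joint_velocities': array([ 0.05220703, -0.06696285,  0.07630337,  0.02232765,  0.01940881,
       -0.04074165, -0.05190348]), 'effort': array([-2.58547143e-04, -4.91284704e+01, -4.03903294e-01, -3.12526345e+01,
       -6.40594075e-02,  4.37659642e-02,  1.61017233e-04]), 'tool_pos': array([ 6.49448701e-01, -4.92262058e-05,  2.21443493e-01]), 'tool_rot': array([1.79993261e+02, 1.10723626e-01, 3.44319300e-03]), 'force': array([ 0.16959351, -0.77338573, -0.59587843]), 'wrist_torque': array([-0.02016634,  0.01721192, -0.00965155]), 'grip_width': 0.08666857998344976}
scene {'fx': 405.22250451137677, 'fy': 405.22250451137677, 'cx': 325.777454091364, 'cy': 201.32689275456656, 'k1': -0.032888884008387756, 'view': [[-0.3883, 0.9215, 0.005, 0.1731], [0.7253, 0.309, -0.6152, -0.3616], [-0.5685, -0.2353, -0.7883, 1.3976], [0.0, 0.0, 0.0, 1.0]]}
side {'fx': 495.54081419667824, 'fy': 495.54081419667824, 'cx': 323.3403786291236, 'cy': 207.6938472886327, 'k1': 0.04885320859549856, 'view': [[-0.7237, -0.6901, -0.0036, 0.4304], [-0.4379, 0.4633, -0.7705, 0.3025], [0.5333, -0.556, -0.6375, 1.1259], [0.0, 0.0, 0.0, 1.0]]}
wrist {'fx': 324.13529773442787, 'fy': 324.13529773442787, 'cx': 319.00340731366526, 'cy': 199.91671800791903, 'k1': 0.0048190746414670345, 'hand_eye': [[1.0, 0.0019, -0.0001, 0.0004], [-0.0018, 0.9533, 0.3021, -0.0831], [0.0006, -0.3021, 0.9533, -0.1624], [0.0, 0.0, 0.0, 1.0]]}
```

View pics/scene0.png

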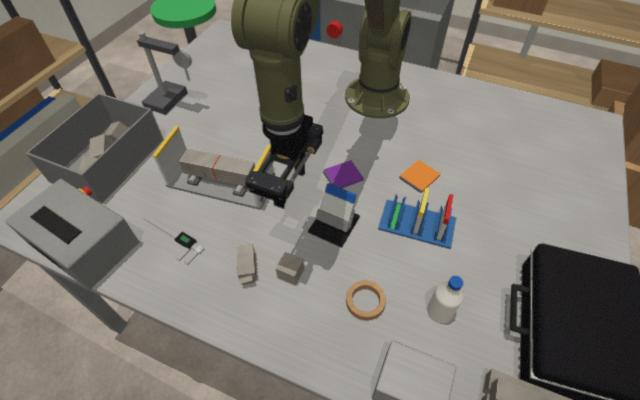

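View pics/side0.png

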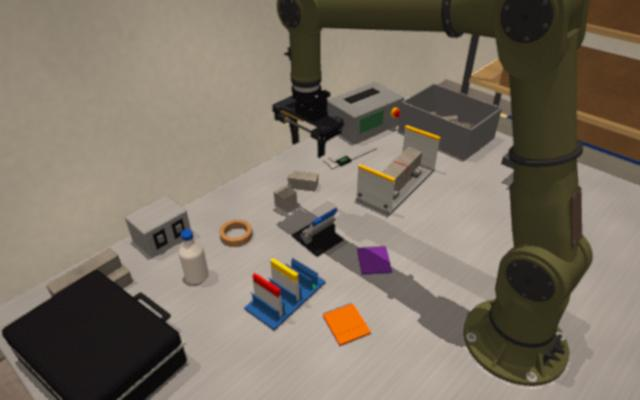

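View pics/wrist0.png

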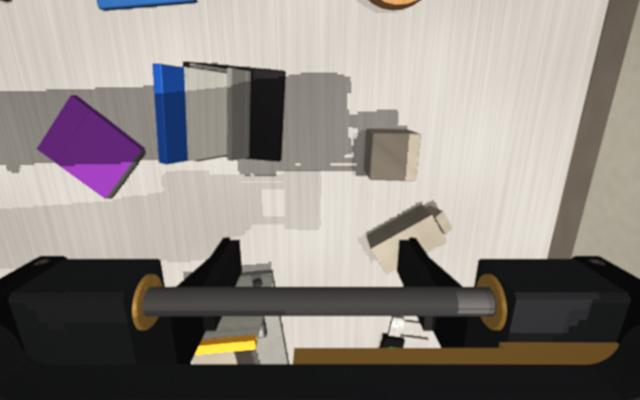

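```bash
cat > h.py <<'E'
from cell import env, viewer
import cv2, numpy as np
from scipy.spatial.transform import Rotation as R
def tool():
    o=env.get_obs(); T=np.eye(4)
    T[:3,:3]=R.from_euler('xyz',o['tool_rot'],degrees=True).as_matrix(); T[:3,3]=o['tool_pos']; return T,o
def cam(n,save=None):
    T,o=tool(); c=viewer.read_camera(n)
    c['c2w']=T@c['hand_eye'] if n=='wrist' else np.linalg.inv(c['view'])
    c['T']=T
    if save: cv2.imwrite(f'pics/{save}.png',c['frame'][:,:,::-1]); np.save(f'pics/{save}.npy',{k:v for k,v in c.items()},allow_pickle=True)
    return c
def load(s): return np.load(f'pics/{s}.npy',allow_pickle=True).item()
def ray(c,u,v):
    xd=np.array([(u-c['cx'])/c['fx'],(v-c['cy'])/c['fy']]); x=xd.copy()
    for _ in range(20): x=xd/(1+c['k1']*(x@x))
    d=c['c2w'][:3,:3]@np.array([x[0],x[1],1]); return c['c2w'][:3,3],d/np.linalg.norm(d)
def onz(c,uv,z):
    o,d=ray(c,*uv); return o+d*(z-o[2])/d[2]
def proj(c,p):
    w=np.linalg.inv(c['c2w'])@np.append(p,1); x=w[:2]/w[2]; f=1+c['k1']*(x@x)
    return np.array([c['fx']*x[0]*f+c['cx'],c['fy']*x[1]*f+c['cy']])
def tri(obs):
    A=np.zeros((3,3));b=np.zeros(3)
    for c,uv in obs:
        o,d=ray(c,*uv);P=np.eye(3)-np.outer(d,d);A+=P;b+=P@o
    p=np.linalg.solve(A,b); return p,[np.round(proj(c,p)-uv,1).tolist() for c,uv in obs]
def crop(s,x0,y0,x1,y1,k,name):
    im=cv2.imread(f'pics/{s}.png')[y0:y1,x0:x1]
    cv2.imwrite(f'pics/{name}.png',cv2.resize(im,None,fx=k,fy=k,interpolation=cv2.INTER_CUBIC))
E
python3 - <<'E'
from h import *
for n in ['scene','side','wrist']: cam(n,n+'0')
crop('scene0',300,150,470,250,4.5,'s_crop')
crop('side0',240,190,400,340,4,'d_crop')
c=load('scene0')
print('rack c',onz(c,(418,224),.01),'blade',onz(c,(340,190),.1),'line',onz(c,(216,167),.084))
E
```

```text
rack c [0.47251946 0.27273676 0.01      ] blade [0.5157407  0.06741903 0.1       ] line [ 0.55882759 -0.27034051  0.084     ]
```

View pics/s_crop.png

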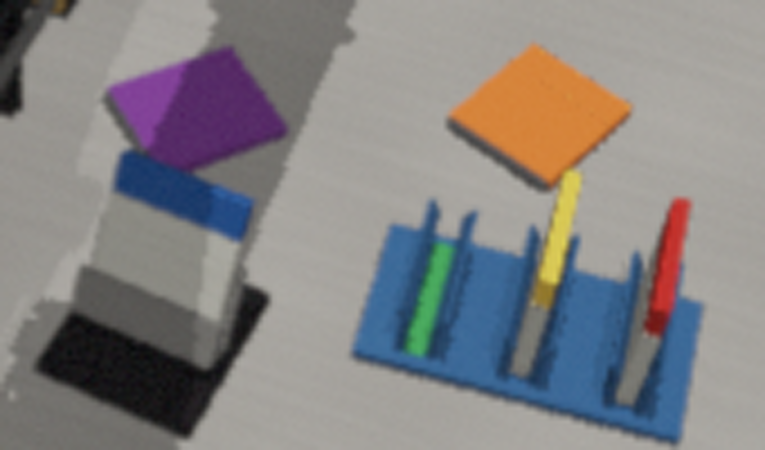

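View pics/d_crop.png

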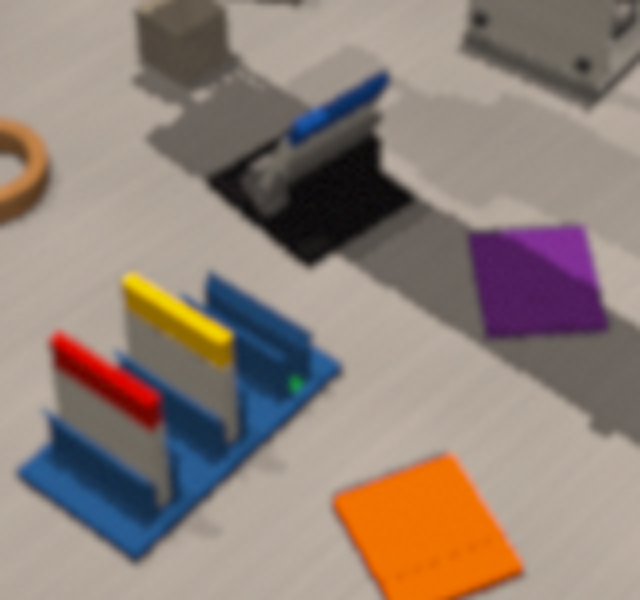

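Run:
```python
from h import *
crop('wrist0',130,40,310,180,4.4,'w_crop')
for s in ['scene0','side0','wrist0']:
    c=load(s); hsv=cv2.cvtColor(c['frame'],cv2.COLOR_RGB2HSV)
    for nm,lo,hi in [('blue',(105,140,60),(125,255,255)),('red',(0,170,100),(6,255,255)),('yel',(24,150,120),(32,255,255)),('grn',(55,130,60),(75,255,255))]:
        m=cv2.inRange(hsv,lo,hi)
        cs,_=cv2.findContours(m,cv2.RETR_EXTERNAL,cv2.CHAIN_APPROX_SIMPLE)
        for k in cs:
            if cv2.contourArea(k)>20: print(s,nm,cv2.contourArea(k),cv2.boundingRect(k),np.round(cv2.boxPoints(cv2.minAreaRect(k))).astype(int).tolist())
```

```text
scene0 blue 121.5 (449, 276, 14, 14) [[447, 283], [455, 274], [464, 283], [456, 292]]
scene0 blue 1385.5 (379, 199, 76, 49) [[379, 229], [387, 195], [458, 214], [449, 247]]
scene0 blue 226.0 (326, 184, 30, 19) [[325, 191], [328, 183], [356, 195], [353, 203]]
scene0 blue 290.0 (0, 97, 54, 44) [[-3, 136], [50, 94], [54, 99], [0, 140]]
scene0 blue 84.5 (311, 15, 9, 25) [[311, 15], [319, 15], [319, 39], [311, 39]]
scene0 red 72.5 (444, 195, 9, 29) [[443, 223], [448, 194], [452, 195], [447, 223]]
scene0 red 26.5 (83, 187, 8, 8) [[83, 189], [85, 186], [91, 192], [89, 195]]
scene0 red 173.0 (327, 21, 15, 17) [[324, 30], [335, 19], [345, 29], [334, 40]]
scene0 yel 45.5 (420, 188, 8, 25) [[419, 212], [425, 188], [429, 189], [423, 213]]
scene0 grn 78.5 (390, 204, 10, 25) [[390, 227], [396, 203], [400, 205], [394, 228]]
scene0 grn 1417.5 (151, 0, 64, 28) [[151, 0], [214, 0], [214, 27], [151, 27]]
side0 blue 1378.5 (246, 260, 78, 69) [[243, 306], [299, 255], [324, 282], [269, 333]]
side0 blue 88.5 (180, 229, 12, 11) [[180, 229], [191, 229], [191, 239], [180, 239]]
side0 blue 69.0 (313, 209, 23, 17) [[311, 221], [334, 208], [337, 212], [313, 225]]
side0 blue 43.5 (583, 143, 57, 21) [[583, 144], [583, 142], [639, 162], [639, 164]]
side0 red 185.5 (253, 274, 26, 23) [[251, 279], [255, 273], [282, 291], [278, 297]]
side0 yel 84.0 (271, 259, 27, 17) [[270, 261], [272, 257], [297, 273], [295, 277]]
wrist0 blue 2624.5 (153, 64, 34, 99) [[153, 64], [182, 63], [187, 161], [158, 163]]
wrist0 blue 477.5 (97, 0, 99, 10) [[97, 0], [195, 0], [195, 9], [97, 9]]
wrist0 yel 374.5 (196, 341, 59, 13) [[195, 346], [254, 340], [254, 348], [196, 354]]
```

View pics/w_crop.png

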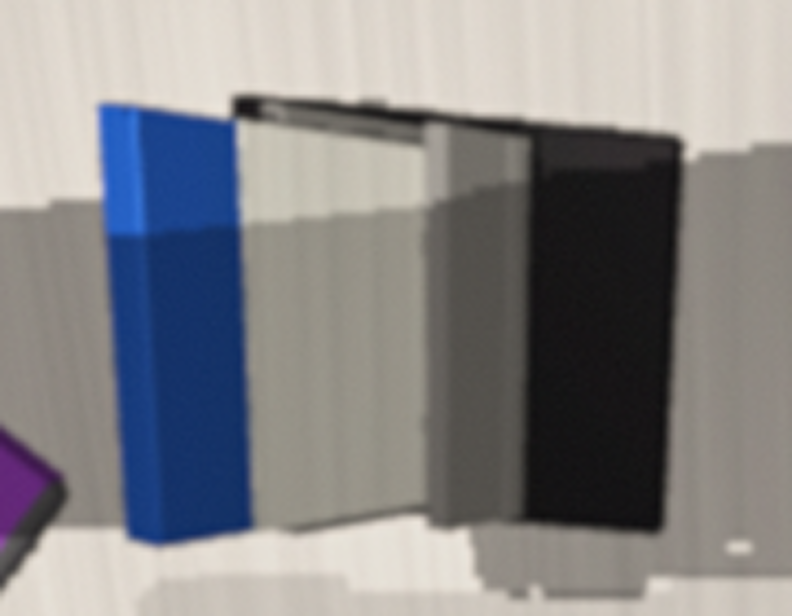

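Run:
```python
from h import *
c=load('wrist0')
for nm,z,a,b in [('topU',.1122,(161.1,64.3),(166.4,163.4)),('band',.0905,(183.6,67.3),(186.8,159.8)),('topL',.108,(152.7,63.6),(159.5,162))]:
    p,q=onz(c,a,z),onz(c,b,z); d=p-q
    print(nm,np.round(p,4),np.round(q,4),'len',np.linalg.norm(d),'ang',np.degrees(np.arctan2(d[1],d[0])),'mid',np.round((p+q)/2,4))
s=load('scene0')
# crop corner in scene: blue top upper-face edge
k=lambda u,v:(300+u/4.5,150+v/4.5)
d=load('side0'); kd=lambda u,v:(240+u/4,190+v/4)
print(proj(s,onz(c,(161.1,64.3),.1122)),proj(s,onz(c,(166.4,163.4),.1122)),proj(d,onz(c,(161.1,64.3),.1122)),proj(d,onz(c,(166.4,163.4),.1122)))
```

```text
topU [0.5271 0.107  0.1122] [0.5202 0.029  0.1122] len 0.07829375515521127 ang 84.9255209658174 mid [0.5237 0.068  0.1122]
band [0.5359 0.1067 0.0905] [0.529  0.0281 0.0905] len 0.07885099238320448 ang 84.9623764182979 mid [0.5324 0.0674 0.0905]
topL [0.5187 0.1079 0.108 ] [0.5124 0.0294 0.108 ] len 0.07871945727168023 ang 85.43723943423255 mid [0.5156 0.0687 0.108 ]
[353.59530991 195.06004184] [325.13487427 183.47543941] [313.47591436 221.2042315 ] [335.93262805 208.33014162]
```

The blue-banded blade (scene 340,192; side 324,217; wrist 170,113) stands tilted in the black and grey cradle. It's the only blue-topped blade: the purple (345,173) and orange (420,175) plates lie flat and are the decoys. The free slot is the green strip at scene (395,216), with yellow at (424,200) and red at (448,209). I'll move the wrist camera over the rack for a closer look.

```bash
python3 -m pendant '[[-0.1,-0.1,0,0,0,0],[-0.3,-0.3,0,0,0,0],[-0.5,-0.5,0,0,0,0],[-0.7,-0.7,0,0,0,0],[-0.9,-0.9,0,0,0,0],[-1,-1,0,0,0,0],[-1,-1,0,0,0,0],[-1,-1,0,0,0,0]]' 87 20
python3 -m pendant '[[0,-0.1,0,0,0,0],[0,-0.3,0,0,0,0],[0,-0.5,0,0,0,0],[0,-0.7,0,0,0,0],[0,-0.9,0,0,0,0],[0,-1,0,0,0,0],[0,-1,0,0,0,0],[0,-1,0,0,0,0]]'
python3 - <<'E'
from h import *
cam('wrist','wrist1'); cam('side','side1'); cam('scene','scene1')
E
```

```text
time_s: 1.3
tool_pos: [0.5507, 0.0989, 0.2226]
tool_rot: [180.0, -0.0, -0.1]
force: [0.7, 0.0, 0.2]
grip_width: 0.0869
time_s: 2.3
tool_pos: [0.5503, 0.199, 0.2225]
tool_rot: [180.0, -0.0, -0.1]
force: [-0.5, -0.2, -0.1]
grip_width: 0.0868
```

View pics/wrist1.png

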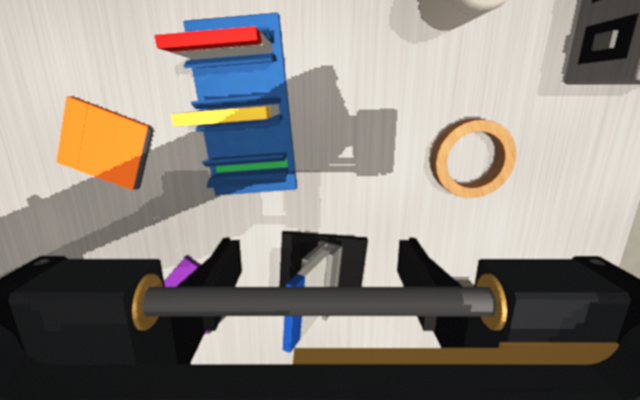

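View pics/side1.png

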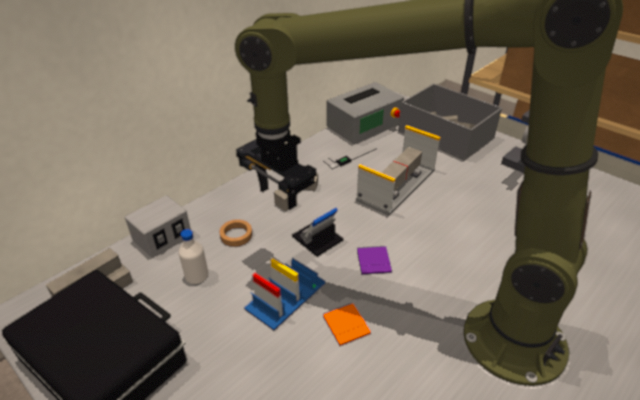

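View pics/scene1.png

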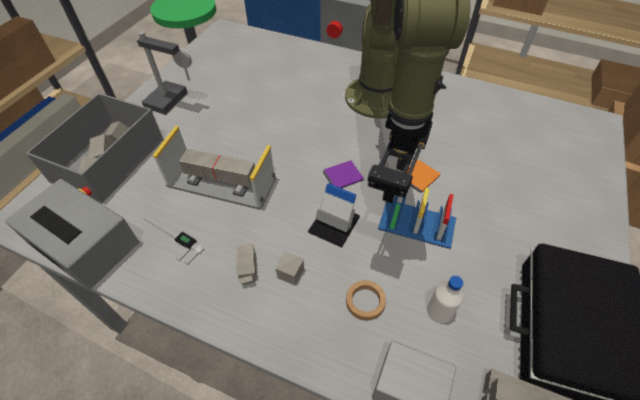

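Run:
```python
from h import *
crop('wrist1',145,5,305,200,3.07,'r_crop')
crop('scene1',150,125,285,210,5.8,'rig_crop')
crop('side1',350,115,445,215,5.8,'rig_side')
```

```text
(no output)
```

View pics/r_crop.png

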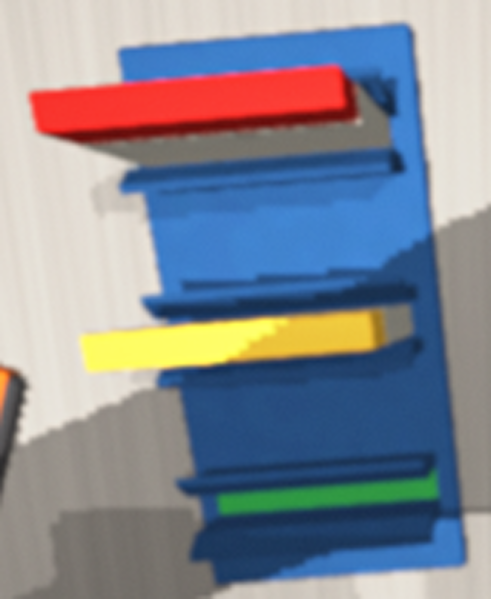

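View pics/rig_crop.png

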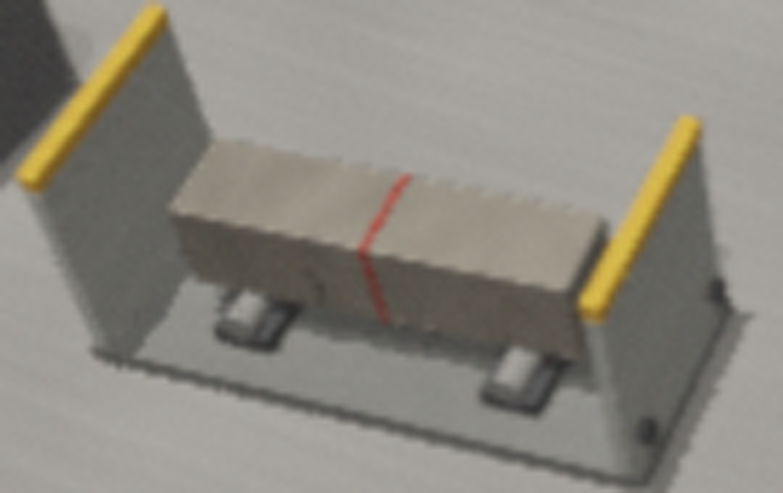

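View pics/rig_side.png

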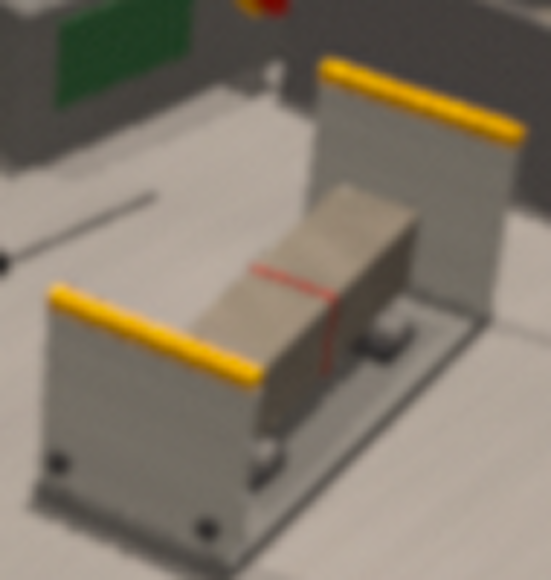

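Run:
```python
from h import *
c=load('wrist1'); k=lambda p:(145+p[0]/3.07,5+p[1]/3.07)
def quad(nm,pts,z):
    P=np.array([onz(c,k(p),z) for p in pts]); m=P.mean(0)
    e=(P[1]-P[0]+P[2]-P[3])/2; f=(P[0]-P[3]+P[1]-P[2])/2
    print(nm,'mid',np.round(m,4),'len',np.linalg.norm(e).round(4),'w',np.linalg.norm(f).round(4),'ang',np.degrees(np.arctan2(e[1],e[0])).round(2), np.degrees(np.arctan2(f[1],f[0])).round(2))
    return P
quad('rack',[(120,48),(411,26),(466,566),(216,583)],.010)
quad('red',[(31,92),(342,67),(347,103),(38,133)],.105)
quad('yel',[(82,336),(375,311),(378,347),(87,371)],.105)
quad('grn',[(218,495),(437,473),(437,500),(218,514)],.010)
s=load('scene1');d=load('side1')
ks=lambda p:(150+p[0]/5.8,125+p[1]/5.8); kd=lambda p:(350+p[0]/5.8,115+p[1]/5.8)
def two(nm,a,b,z):
    pa=onz(s,ks(a),z);pb=onz(d,kd(b),z);t,e=tri([(s,ks(a)),(d,kd(b))])
    print(nm,np.round(pa,4),np.round(pb,4),'tri',np.round(t,4)); return t
two('line -x', (406,177),(335,298),.084)
two('line +x', (363,248),(253,268),.084)
two('guardL a',(35,183),(325,65),.130);two('guardL b',(155,12),(520,131),.130)
two('guardR a',(594,312),(57,294),.130);two('guardR b',(692,122),(258,375),.130)
# blue blade too
```

```text
rack mid [0.4675 0.2665 0.01  ] len 0.0984 w 0.1878 ang 4.0 94.35
red mid [0.4628 0.3264 0.105 ] len 0.0796 w 0.0089 ang 4.66 93.6
yel mid [0.4677 0.2667 0.105 ] len 0.0804 w 0.0094 ang 4.69 91.37
grn mid [0.4714 0.2043 0.01  ] len 0.0845 w 0.0089 ang 4.79 86.74
line -x [ 0.5181 -0.2834  0.084 ] [ 0.5193 -0.2942  0.084 ] tri [ 0.5168 -0.2863  0.0859]
line +x [ 0.5647 -0.2772  0.084 ] [ 0.5676 -0.287   0.084 ] tri [ 0.5644 -0.279   0.0867]
guardL a [ 0.6208 -0.4011  0.13  ] [ 0.6224 -0.4173  0.13  ] tri [ 0.6184 -0.4062  0.1317]
guardL b [ 0.5064 -0.419   0.13  ] [ 0.5045 -0.4322  0.13  ] tri [ 0.5028 -0.4248  0.13  ]
guardR a [ 0.5902 -0.1348  0.13  ] [ 0.5864 -0.1451  0.13  ] tri [ 0.5862 -0.1403  0.1288]
guardR b [ 0.4728 -0.15    0.13  ] [ 0.4719 -0.1594  0.13  ] tri [ 0.4706 -0.1535  0.1307]
```

```bash
cat >> h.py <<'E'
def rows(p,Rt,P0=None,R0=None):
    T,o=tool(); P0=T[:3,3] if P0 is None else np.array(P0); R0=T[:3,:3] if R0 is None else R0
    s=R0.T@(np.array(p)-P0); r=R.from_matrix(R0.T@Rt).as_rotvec(degrees=True)
    print('share shift',np.round(s/.1,3),'turn',np.round(r/90,4),'deg',np.round(r,1))
def down(yaw): # tool down, tool x at yaw
    return R.from_euler('xyz',[180,0,yaw],degrees=True).as_matrix()
E
cat > blue.py <<'E'
from h import *
a=np.radians(-5); h=np.array([np.cos(a),np.sin(a),0]);Z=np.array([0,0,1.]);t=np.radians(25)
zb=np.cos(t)*Z-np.sin(t)*h; xb=np.cos(t)*h+np.sin(t)*Z
top=np.array([.5196,.0683,.110])
Rb=np.column_stack([xb,np.cross(-zb,xb),-zb])
E
python3 - <<'E'
from blue import *
pre=top+30*zb/1000; print(pre)
rows(pre,Rb,P0=[.55,.2,.2225],R0=down(0))
E
```

```text
[0.5069697  0.06940501 0.13718923]
share shift [-0.43   1.306  0.853] turn [-0.0121  0.2776  0.0547] deg [-1.1 25.   4.9]
```

```bash
python3 -m pendant '[[-0.05,0.1,0,0,0.03,0.005],[-0.1,0.3,0.05,-0.002,0.08,0.015],[-0.2,0.5,0.1,-0.005,0.14,0.03],[-0.3,0.7,0.2,-0.01,0.2,0.04],[-0.4,0.9,0.3,-0.012,0.25,0.05],[-0.43,1,0.3,-0.012,0.278,0.055],[-0.43,1,0.3,-0.012,0.278,0.055],[-0.43,1,0.3,-0.012,0.278,0.055]]' 40 20
python3 - <<'E'
from blue import *
T,o=tool(); print(o['tool_pos'],o['tool_rot'],o['qpos'])
cam('wrist','wrist2')
rows(top+30*zb/1000,Rb);rows(top-35*zb/1000,Rb)
E
```

```text
time_s: 3.45
tool_pos: [0.5078, 0.1003, 0.1935]
tool_rot: [-179.9, -25.1, -5.1]
force: [-0.1, 0.5, -0.5]
grip_width: 0.04
[0.50775842 0.1003215  0.19346365] [-179.93473684  -25.08510081   -5.05651474] [ -8.77999642 -13.71031648 -11.4719376  123.66924239  10.57947164
  47.41702448 -31.1503461 ]
share shift [-0.221  0.311  0.516] turn [-0.0005 -0.0008 -0.0004] deg [-0.  -0.1 -0. ]
share shift [-0.222  0.311  1.166] turn [-0.0005 -0.0008 -0.0004] deg [-0.  -0.1 -0. ]
```

View pics/wrist2.png

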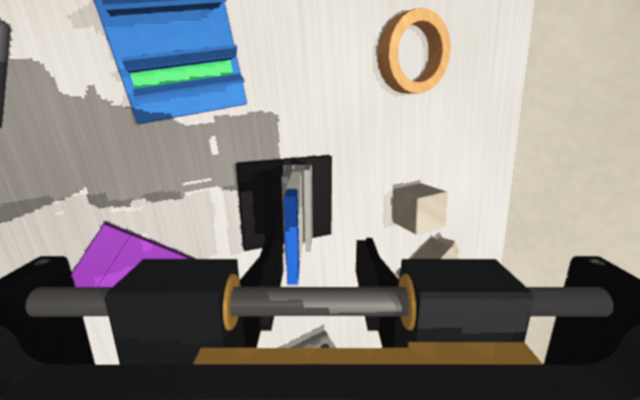

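Run:
```python
from h import *
crop('wrist2',225,140,345,300,3.7,'b_crop')
```

```text
(no output)
```

View pics/b_crop.png

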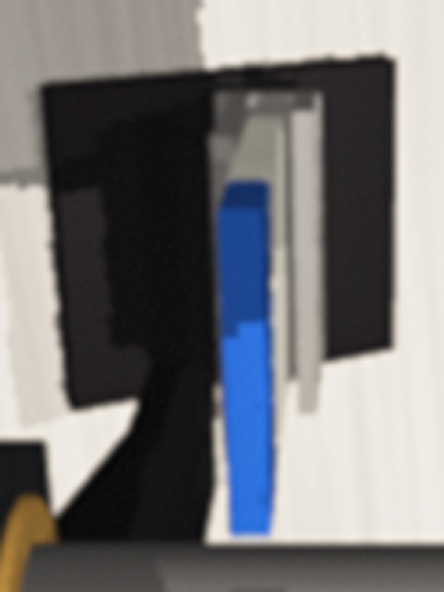

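Run:
```python
from blue import *
c=load('wrist2'); k=lambda u,v:(225+u/3.7,140+v/3.7)
L=[onz(c,k(218,207),.108),onz(c,k(230,535),.108)];U=[onz(c,k(270,207),.1122),onz(c,k(270,535),.1122)]
for e in (L,U): d=e[0]-e[1]; print(np.round(e,4),np.linalg.norm(d),np.degrees(np.arctan2(d[1],d[0])))
m=np.mean(L+U,axis=0); print(m)
rows(m-35*zb/1000,Rb)
```

```text
[[0.5185 0.1087 0.108 ]
 [0.5118 0.0294 0.108 ]] 0.07965102714415441 85.17278145092772
[[0.5287 0.1077 0.1122]
 [0.5201 0.0288 0.1122]] 0.07933872018804129 83.82319165207177
[0.51979177 0.06866709 0.1101    ]
share shift [-0.22   0.308  1.166] turn [-0.0005 -0.0008 -0.0004] deg [-0.  -0.1 -0. ]
```

```bash
python3 -m pendant '[[-0.05,0.08,0.1,0,0,0],[-0.11,0.16,0.2,0,0,0],[-0.17,0.25,0.3,0,0,0],[-0.22,0.31,0.42,0,0,0],[-0.22,0.31,0.6,0,0,0],[-0.22,0.31,0.8,0,0,0],[-0.22,0.31,0.9,0,0,0],[-0.22,0.31,0.9,0,0,0]]' 40 20
python3 - <<'E'
from blue import *
T,o=tool(); print(o['tool_pos'],o['tool_rot'],o['force'])
rows(top-35*zb/1000,Rb)
cam('wrist','wrist3'); cam('side','side3')
crop('side3',260,140,400,260,5,'side3c')
E
```

```text
time_s: 4.5
tool_pos: [0.5219, 0.0672, 0.1006]
tool_rot: [180.0, -24.9, -5.0]
force: [-0.5, -0.3, -0.4]
grip_width: 0.0399
[0.52188701 0.0672249  0.10063738] [179.98887502 -24.93194613  -5.03450146] [-0.45655603 -0.30789682 -0.38201819]
share shift [ 0.018 -0.009  0.255] turn [ 0.0003  0.0008 -0.0003] deg [ 0.   0.1 -0. ]
```

View pics/wrist3.png

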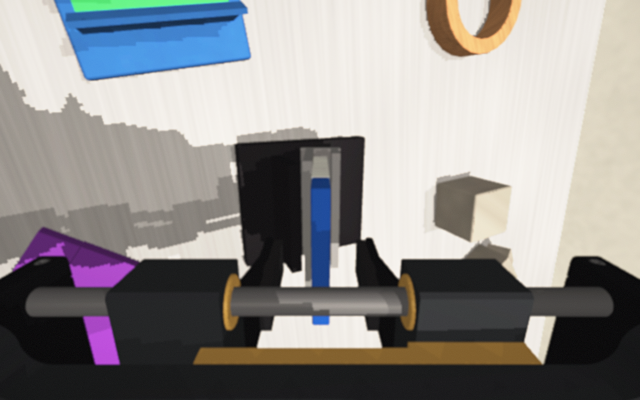

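View pics/side3c.png

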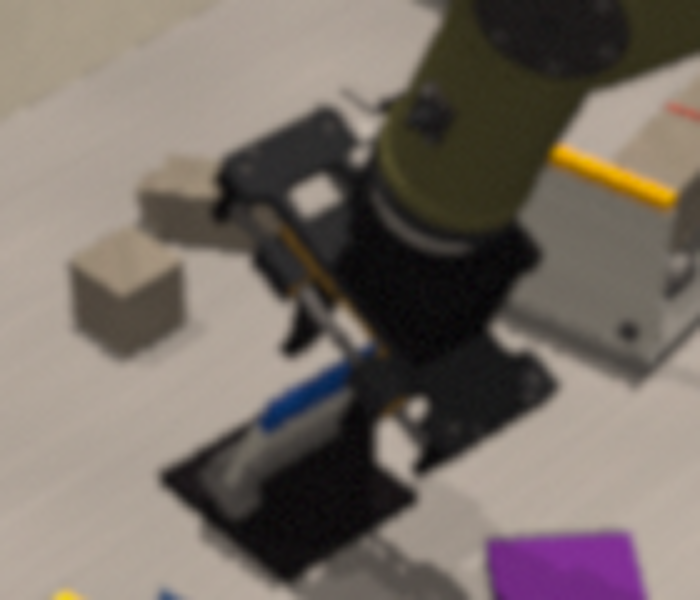

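```bash
python3 -m pendant '[[0,0,0.05,0,0,0],[0.01,0,0.1,0,0,0],[0.02,0,0.15,0,0,0],[0.02,-0.01,0.2,0,0,0],[0.02,-0.01,0.24,0,0,0],[0.02,-0.01,0.255,0,0,0],[0.02,-0.01,0.255,0,0,0],[0.02,-0.01,0.255,0,0,0]]' 40 20
python3 -m pendant '[[0,0,0,0,0,0],[0,0,0,0,0,0],[0,0,0,0,0,0],[0,0,0,0,0,0],[0,0,0,0,0,0],[0,0,0,0,0,0],[0,0,0,0,0,0],[0,0,0,0,0,0]]' 0 30
```

```text
time_s: 5.6
tool_pos: [0.5351, 0.0674, 0.0796]
tool_rot: [-180.0, -25.1, -5.0]
force: [-1.1, -0.2, -0.4]
grip_width: 0.0398
time_s: 6.6
tool_pos: [0.5349, 0.0674, 0.0794]
tool_rot: [-180.0, -25.0, -5.0]
force: [-1.2, 0.2, 0.4]
grip_width: 0.01
```

```bash
python3 -m pendant '[[0,0,-0.03,0,0,0],[0,0,-0.1,0,0,0],[0,0,-0.2,0,0,0],[0,0,-0.3,0,0,0],[0,0,-0.42,0,0,0],[0,0,-0.54,0,0,0],[0,0,-0.65,0,0,0],[0,0,-0.65,0,0,0]]'
python3 - <<'E'
from blue import *
T,o=tool(); print(o['qpos'],o['tool_pos'],o['force'])
cam('side','side4');crop('side4',260,140,400,260,5,'side4c')
E
```

```text
time_s: 7.6
tool_pos: [0.5081, 0.0701, 0.1397]
tool_rot: [-179.9, -25.2, -5.0]
force: [0.3, 0.7, -1.0]
grip_width: 0.0099
[ -7.29931635 -11.56214567  -9.26432442 128.66361242  11.27478536
  39.7558333  -29.00256359] [0.50810227 0.07010751 0.13973655] [ 0.31389886  0.73964343 -1.03104009]
```

View pics/side4c.png

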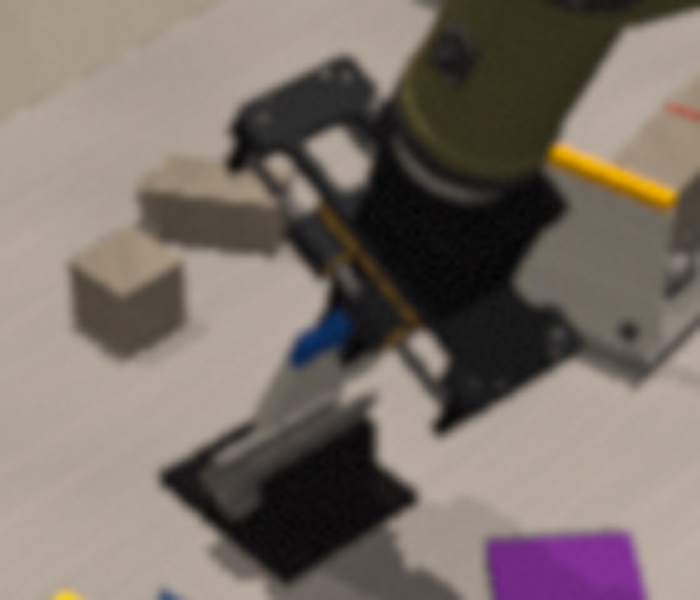

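Run:
```python
from blue import *
p0=np.array([.5080,.0697,.1385])
rows([.52,.11,.225],down(-30),P0=p0,R0=Rb)
R1=down(-30)
rows([.4723,.19,.225],down(-85.4),P0=[.52,.11,.225],R0=R1)
```

```text
share shift [ 0.442 -0.412 -0.748] turn [-0.0606 -0.2733  0.2733] deg [ -5.5 -24.6  24.6]
share shift [-0.813 -0.454 -0.   ] turn [ 0.     -0.      0.6156] deg [ 0.  -0.  55.4]
```

```bash
python3 -m pendant '[[0.08,-0.02,-0.18,0,0,0],[0.18,-0.06,-0.38,-0.01,-0.045,0.045],[0.26,-0.14,-0.52,-0.02,-0.09,0.09],[0.32,-0.22,-0.62,-0.03,-0.14,0.14],[0.38,-0.3,-0.7,-0.045,-0.2,0.2],[0.44,-0.41,-0.75,-0.06,-0.25,0.25],[0.44,-0.41,-0.75,-0.061,-0.273,0.273],[0.44,-0.41,-0.75,-0.061,-0.273,0.273]]'
python3 - <<'E'
from blue import *
T,o=tool(); print(o['qpos'])
rows([.4723,.2067,.225],down(-85.4))
E
```

```text
time_s: 8.65
tool_pos: [0.5193, 0.1087, 0.2237]
tool_rot: [179.9, -0.0, -30.1]
force: [0.3, -0.8, -1.5]
grip_width: 0.0094
[ -6.5403018    4.25494665  -8.62067452  99.72703171   0.72907729
  76.12037803 -45.36793616]
share shift [-0.897 -0.613 -0.015] turn [ 8.000e-04 -6.000e-04  6.149e-01] deg [ 0.1 -0.1 55.3]
```

```bash
python3 -m pendant '[[-0.1,-0.08,0,0,0,0.07],[-0.25,-0.18,0,0,0,0.17],[-0.4,-0.28,0,0,0,0.28],[-0.55,-0.38,0,0,0,0.38],[-0.7,-0.48,0,0,0,0.49],[-0.83,-0.57,0,0,0,0.58],[-0.9,-0.61,-0.015,0.001,0,0.615],[-0.9,-0.61,-0.015,0.001,0,0.615]]'
python3 - <<'E'
from blue import *
T,o=tool(); print(o['qpos'])
cam('wrist','wrist5');cam('scene','scene5');cam('side','side5')
crop('scene5',340,130,470,250,4.9,'scene5c');crop('side5',220,180,350,330,4,'side5c')
E
```

```text
time_s: 9.65
tool_pos: [0.4708, 0.2078, 0.2261]
tool_rot: [-179.8, -0.0, -85.2]
force: [-0.5, -0.0, -1.3]
grip_width: 0.0097
[ -14.36689087    2.26363115  -12.7708917   101.55440347    0.60676116
   76.10543441 -112.4743533 ]
```

View pics/wrist5.png

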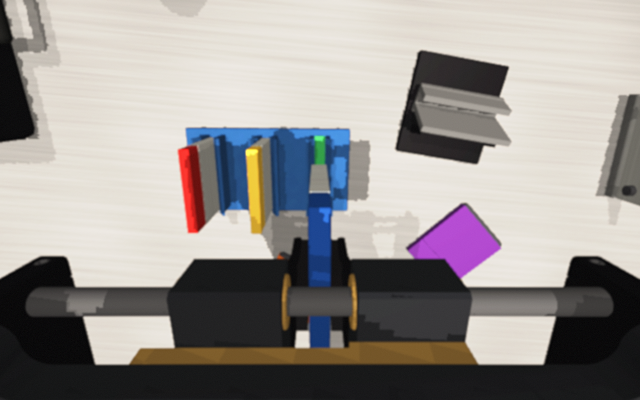

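View pics/scene5c.png

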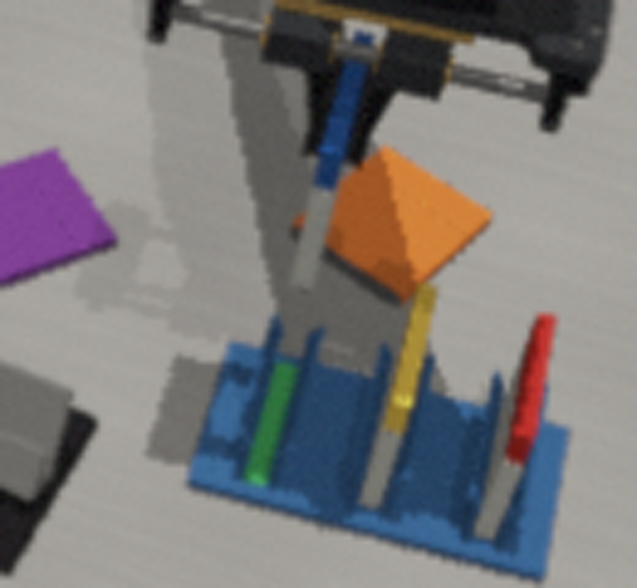

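View pics/side5c.png

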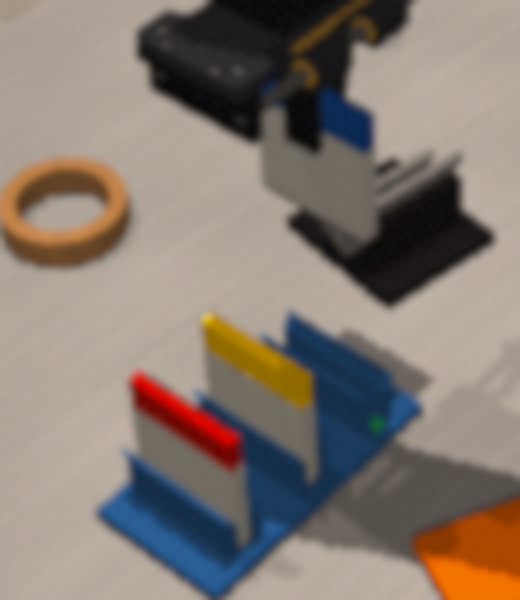

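Run:
```python
from h import *
c=load('wrist5')
for p in [(-5,-40,-35),(5,-40,-35),(-5,-40,-11),(5,-40,-11),(-5,-40,60),(5,-40,60),(0,40,-35)]:
    w=c['T']@np.append(np.array(p)/1000,1); print(p,proj(c,w[:3]))
crop('wrist5',230,110,370,250,5,'w5c')
# slots seen from here
```

```text
(-5, -40, -35) [305.32366924 207.98369418]
(5, -40, -35) [329.37916122 208.03328549]
(-5, -40, -11) [307.36443599 191.82463402]
(5, -40, -11) [327.92989876 191.8665228 ]
(-5, -40, 60) [310.97533927 163.22704726]
(5, -40, 60) [325.3656655  163.25570196]
(0, 40, -35) [317.30994038 362.31336916]
```

View pics/w5c.png

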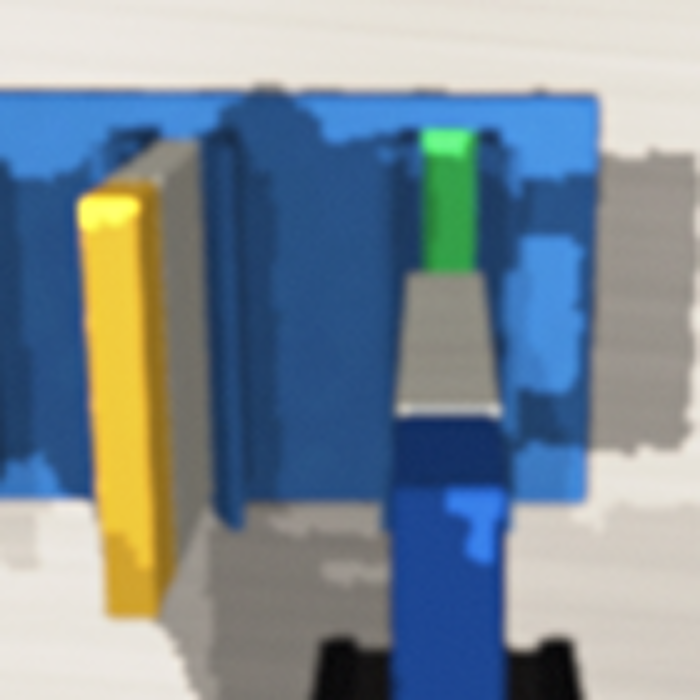

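Run:
```python
from h import *
c=load('wrist5'); k=lambda u,v:(230+u/5,110+v/5)
for q in [(422,130),(478,130),(424,268),(477,268)]: print(q,np.round(onz(c,k(*q),.010),4))
# rack right/left base corners
for q in [(599,97),(586,500)]: print('corner',np.round(onz(c,k(*q),.010),4))
print('yel top far',[np.round(onz(c,k(*q),.105),4) for q in [(78,202),(140,202),(108,615),(160,615)]])
T=c['T']; print('tool',T[:3,3], T[:3,0])
f=np.array([.4723,.2067]); d=np.array([np.cos(np.radians(4.6)),np.sin(np.radians(4.6))])
print('free far end', f+d*.042, 'grn far pt expected')
```

```text
(422, 130) [0.5117 0.216  0.01  ]
(478, 130) [0.5128 0.2032 0.01  ]
(424, 268) [0.4796 0.213  0.01  ]
(477, 268) [0.4807 0.2005 0.01  ]
corner [0.5226 0.1762 0.01  ]
corner [0.4251 0.1683 0.01  ]
yel top far [array([0.5048, 0.2746, 0.105 ]), array([0.5057, 0.2637, 0.105 ]), array([0.4268, 0.2675, 0.105 ]), array([0.4276, 0.2577, 0.105 ])]
tool [0.47084035 0.20780494 0.22609759] [ 8.36463690e-02 -9.96495350e-01  5.49431543e-04]
free far end [0.51416471 0.21006835] grn far pt expected
```

```bash
python3 -m pendant '[[0.008,0,0.1,0,0,0],[0.008,0,0.25,0,0,0],[0.008,0,0.4,0,0,0],[0.008,0,0.55,0,0,0],[0.008,0,0.7,0,0,0],[0.008,0,0.85,0,0,0],[0.008,0,0.97,0,0,0],[0.008,0,0.97,0,0,0]]'
python3 - <<'E'
from blue import *
cam('wrist','wrist6');cam('scene','scene6');cam('side','side6')
crop('scene6',340,130,470,250,4.9,'scene6c');crop('side6',220,180,350,330,4,'side6c'); crop('wrist6',180,80,400,260,3.6,'w6c')
E
```

```text
time_s: 10.8
tool_pos: [0.4715, 0.2067, 0.1282]
tool_rot: [-180.0, -0.0, -85.3]
force: [1.1, 0.1, -1.1]
grip_width: 0.0097
```

View pics/w6c.png

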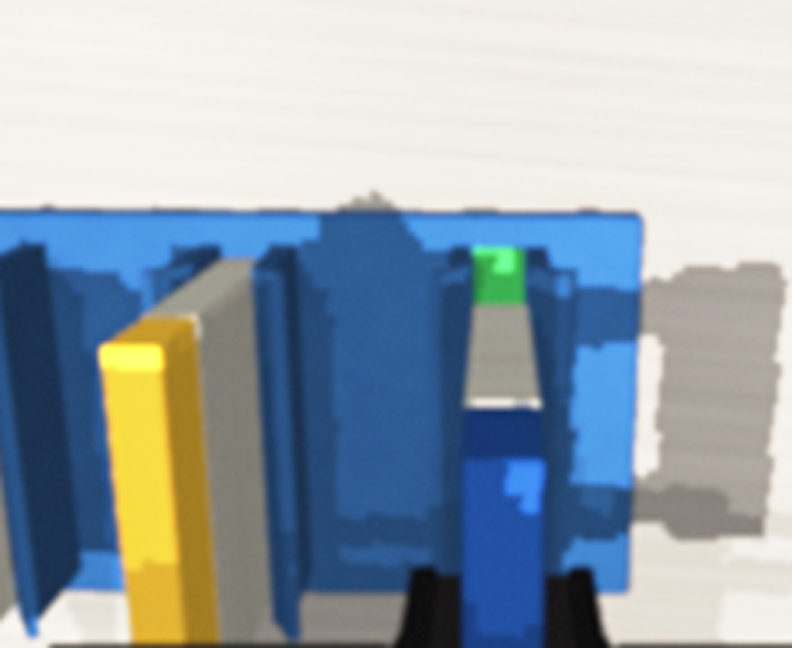

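View pics/scene6c.png

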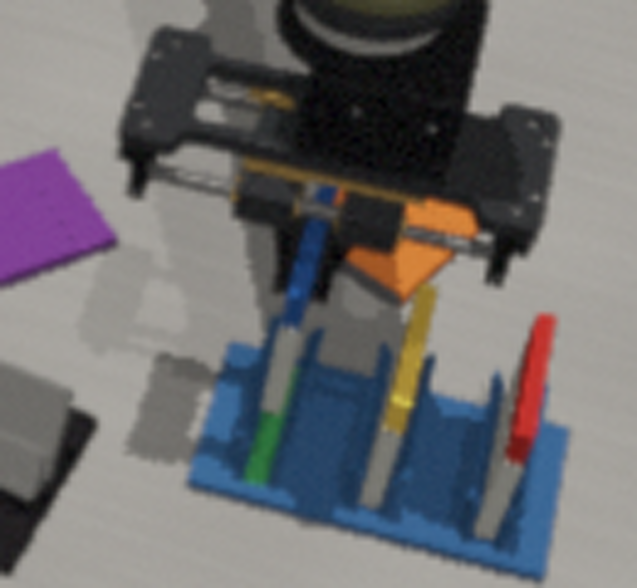

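View pics/side6c.png

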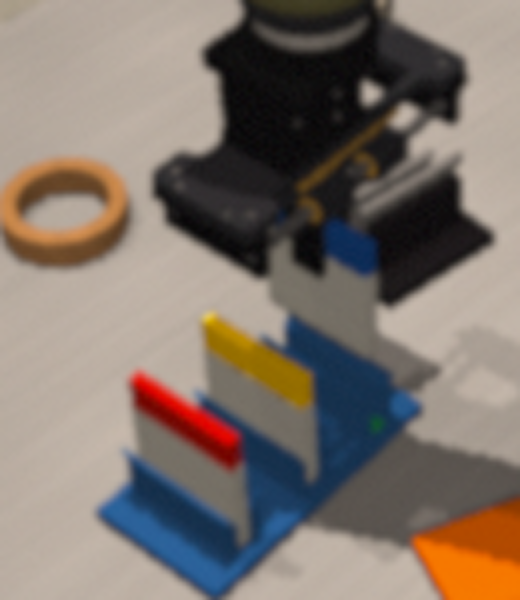

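```bash
python3 -m pendant '[[0,0,0.1,0,0,0],[0,0,0.2,0,0,0],[0,0,0.3,0,0,0],[0,0,0.38,0,0,0],[0,0,0.45,0,0,0],[0,0,0.5,0,0,0],[0,0,0.54,0,0,0],[0,0,0.54,0,0,0]]'
python3 - <<'E'
from blue import *
print(tool()[1]['tool_pos'])
cam('side','side7');crop('side7',220,180,350,330,4,'side7c')
E
```

```text
time_s: 11.95
tool_pos: [0.4721, 0.2069, 0.0751]
tool_rot: [-179.9, -0.0, -85.4]
force: [0.1, 0.6, -1.3]
grip_width: 0.01
[0.47214772 0.20693184 0.07508831]
```

View pics/side7c.png

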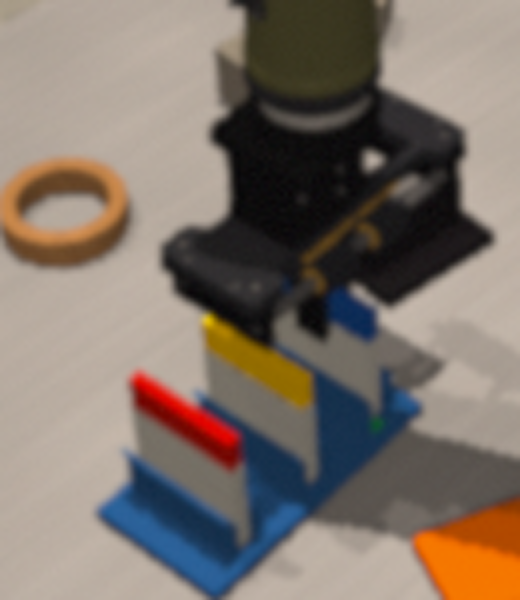

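In the slot with no contact so far. I'll lower the last few millimetres slowly, checking force.

```bash
python3 -m pendant '[[0,0,0.005,0,0,0],[0,0,0.01,0,0,0],[0,0,0.015,0,0,0],[0,0,0.02,0,0,0],[0,0,0.025,0,0,0],[0,0,0.03,0,0,0],[0,0,0.03,0,0,0],[0,0,0.03,0,0,0]]'
python3 -m pendant '[[0,0,0.004,0,0,0],[0,0,0.008,0,0,0],[0,0,0.012,0,0,0],[0,0,0.016,0,0,0],[0,0,0.02,0,0,0],[0,0,0.02,0,0,0],[0,0,0.02,0,0,0],[0,0,0.02,0,0,0]]'
```

```text
time_s: 13.0
tool_pos: [0.4723, 0.207, 0.0723]
tool_rot: [-179.9, 0.0, -85.4]
force: [0.8, 0.5, -2.2]
grip_width: 0.0099
time_s: 14.0
tool_pos: [0.4723, 0.207, 0.0703]
tool_rot: [-179.9, 0.0, -85.4]
force: [-1.0, -0.6, -1.8]
grip_width: 0.0101
```

```bash
python3 -m pendant '[[0,0,0.003,0,0,0],[0,0,0.006,0,0,0],[0,0,0.009,0,0,0],[0,0,0.012,0,0,0],[0,0,0.015,0,0,0],[0,0,0.015,0,0,0],[0,0,0.015,0,0,0],[0,0,0.015,0,0,0]]'
```

```text
time_s: 15.0
tool_pos: [0.4726, 0.2072, 0.0701]
tool_rot: [-179.8, 0.0, -85.4]
force: [-3.3, -1.0, 8.3]
grip_width: 0.0101
```

```bash
python3 -m pendant '[[0,0,-0.01,0,0,0],[0,0,-0.01,0,0,0],[0,0,-0.01,0,0,0],[0,0,-0.01,0,0,0],[0,0,-0.01,0,0,0],[0,0,-0.01,0,0,0],[0,0,-0.01,0,0,0],[0,0,-0.01,0,0,0]]' 30 30
python3 -m pendant '[[0,0,-0.05,0,0,0],[0,0,-0.15,0,0,0],[0,0,-0.3,0,0,0],[0,0,-0.5,0,0,0],[0,0,-0.7,0,0,0],[0,0,-0.9,0,0,0],[0,0,-1,0,0,0],[0,0,-1,0,0,0]]'
python3 - <<'E'
from blue import *
print(tool()[1]['tool_pos'])
cam('side','side8');cam('wrist','wrist8');cam('scene','scene8');crop('side8',220,180,350,330,4,'side8c')
E
```

```text
time_s: 16.0
tool_pos: [0.4723, 0.207, 0.0698]
tool_rot: [-179.9, 0.0, -85.4]
force: [0.6, 0.2, 0.3]
grip_width: 0.0299
time_s: 17.0
tool_pos: [0.4726, 0.2072, 0.1709]
tool_rot: [-179.8, 0.0, -85.4]
force: [-0.7, 1.5, -1.3]
grip_width: 0.0298
[0.47260648 0.20721694 0.17092205]
```

View pics/side8c.png

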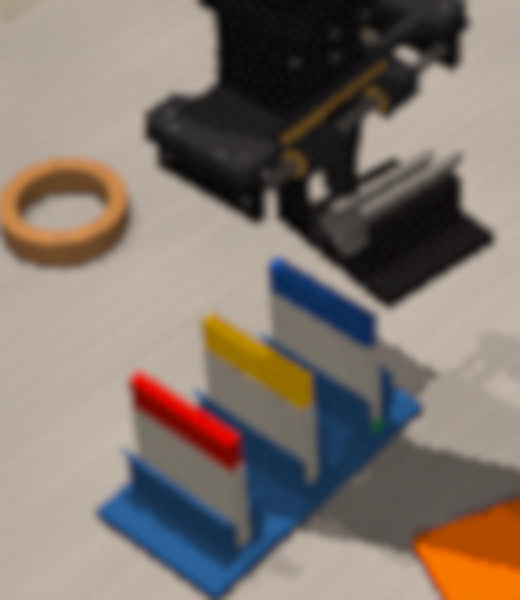

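View pics/wrist8.png

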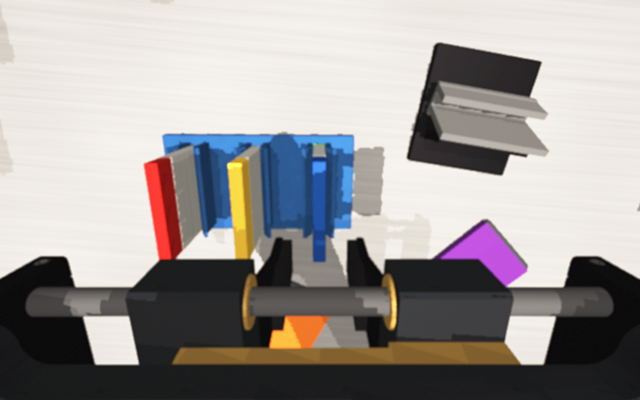

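```bash
python3 -m pendant '[[-0.1,0,0,0,0,0],[-0.25,0,0,0,0,0],[-0.4,0,0,0,0,0],[-0.55,0,0,0,0,0],[-0.7,0,0,0,0,0],[-0.85,0,0,0,0,0],[-1,0,0,0,0,0],[-1,0,0,0,0,0]]' 40
python3 - <<'E'
from blue import *
print(tool()[1]['tool_pos'],tool()[1]['qpos'])
rows([.4627,.3265,.170],down(-85.4))
cam('wrist','wrist9')
E
```

```text
time_s: 18.15
tool_pos: [0.4634, 0.3083, 0.1698]
tool_rot: [-179.9, 0.0, -85.2]
force: [-0.2, -0.7, -0.4]
grip_width: 0.0401
[0.46338156 0.30828981 0.16975792] [ -20.96037474    9.69873404  -17.06916182  100.28935239    3.04457503
   70.3444765  -124.03720928]
share shift [-0.182 -0.008 -0.002] turn [-0.0012  0.0004  0.002 ] deg [-0.1  0.   0.2]
```

View pics/wrist9.png

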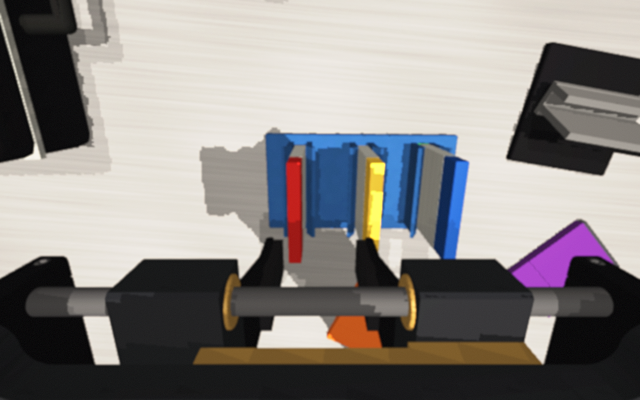

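Run:
```python
from h import *
c=load('wrist9'); hsv=cv2.cvtColor(c['frame'],cv2.COLOR_RGB2HSV)
m=cv2.inRange(hsv,(0,170,80),(6,255,255))|cv2.inRange(hsv,(175,170,80),(180,255,255)); m[:, :270]=0;m[:,320:]=0
for v in (165,200,240,255):
    u=np.where(m[v])[0]; print(v,u.min(),u.max(),[np.round(onz(c,(x,v+.5),.105),4) for x in (u.min(),u.max()+1)])
vs=np.where(m.any(1))[0];print(vs.min(),vs.max())
print([np.round(onz(c,(294.5,x),.105),4) for x in (vs.min(),vs.max()+1)])
crop('wrist9',260,130,330,280,4,'w9c')
```

```text
165 287 300 [array([0.4989, 0.3336, 0.105 ]), array([0.4997, 0.3236, 0.105 ])]
200 287 300 [array([0.4728, 0.3321, 0.105 ]), array([0.4737, 0.3219, 0.105 ])]
240 289 301 [array([0.4408, 0.3288, 0.105 ]), array([0.4416, 0.3189, 0.105 ])]
255 289 300 [array([0.4281, 0.3281, 0.105 ]), array([0.4289, 0.3188, 0.105 ])]
158 261
[array([0.5047, 0.3286, 0.105 ]), array([0.4228, 0.3235, 0.105 ])]
```

View pics/w9c.png

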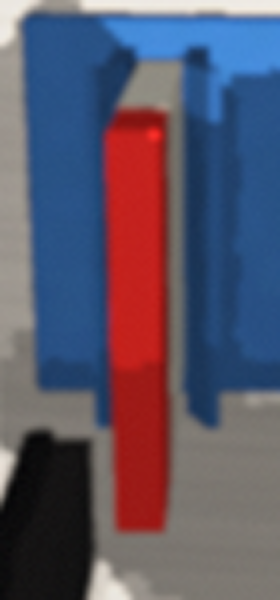

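```bash
python3 -m pendant '[[-0.06,0,0,0,0,0],[-0.12,-0.01,0,0,0,0],[-0.18,-0.01,0.05,0,0,0],[-0.18,-0.01,0.25,0,0,0],[-0.18,-0.01,0.5,0,0,0],[-0.18,-0.01,0.75,0,0,0],[-0.18,-0.01,0.95,0,0,0],[-0.18,-0.01,0.99,0,0,0]]' 40
python3 -m pendant '[[0,0,0,0,0,0],[0,0,0,0,0,0],[0,0,0,0,0,0],[0,0,0,0,0,0],[0,0,0,0,0,0],[0,0,0,0,0,0],[0,0,0,0,0,0],[0,0,0,0,0,0]]' 0 30
python3 - <<'E'
from h import *
cam('side','side10');crop('side10',200,180,350,330,4,'side10c')
E
```

```text
time_s: 19.2
tool_pos: [0.4626, 0.3241, 0.069]
tool_rot: [180.0, -0.1, -85.3]
force: [-0.2, 0.5, -0.8]
grip_width: 0.0397
time_s: 20.2
tool_pos: [0.4641, 0.3254, 0.0714]
tool_rot: [-179.8, 0.1, -85.3]
force: [-1.1, 2.6, 3.3]
grip_width: 0.0095
```

View pics/side10c.png

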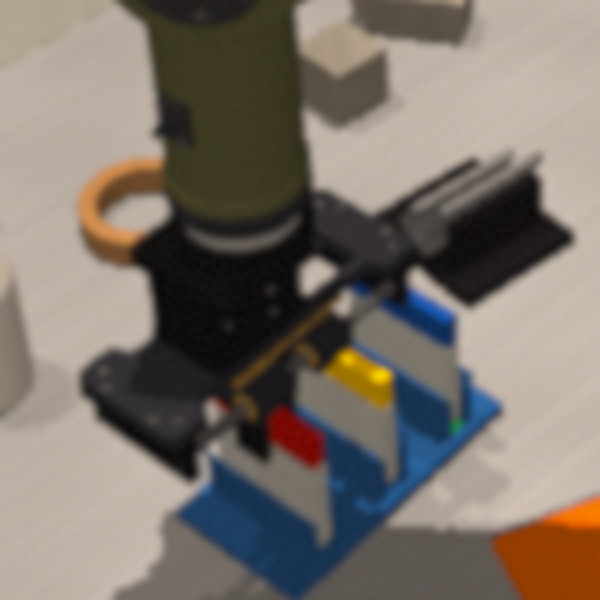

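```bash
python3 -m pendant '[[0,0,-0.03,0,0,0],[0,0,-0.1,0,0,0],[0,0,-0.25,0,0,0],[0,0,-0.4,0,0,0],[0,0,-0.55,0,0,0],[0,0,-0.7,0,0,0],[0,0,-0.85,0,0,0],[0,0,-1,0,0,0]]'
python3 -m pendant '[[0.1,0,-0.15,0,0,0],[0.25,0,-0.3,0,0,0],[0.4,0,-0.45,0,0,0],[0.55,0,-0.6,0,0,0],[0.7,0,-0.7,0,0,0],[0.85,0,-0.8,0,0,0],[1,0,-0.8,0,0,0],[1,0,-0.8,0,0,0]]'
python3 - <<'E'
from h import *
print(tool()[1]['qpos'])
cam('wrist','wrist11');cam('side','side11');crop('side11',200,130,400,330,3,'side11c')
rows([.52,-.1,.25],down(-82))
E
```

```text
time_s: 21.25
tool_pos: [0.4636, 0.3245, 0.1719]
tool_rot: [-179.9, -0.0, -85.4]
force: [0.6, 0.7, -2.6]
grip_width: 0.0096
time_s: 22.25
tool_pos: [0.4717, 0.2232, 0.2504]
tool_rot: [-179.9, -0.0, -85.5]
force: [1.4, 0.6, -2.7]
grip_width: 0.0099
[ -15.30473714    2.55838515  -13.37842877   98.47924695    0.68505905
   78.9579727  -114.30487456]
share shift [ 3.281e+00 -2.240e-01  2.000e-03] turn [-0.0008  0.0001 -0.0372] deg [-0.1  0.  -3.3]
```

View pics/side11c.png

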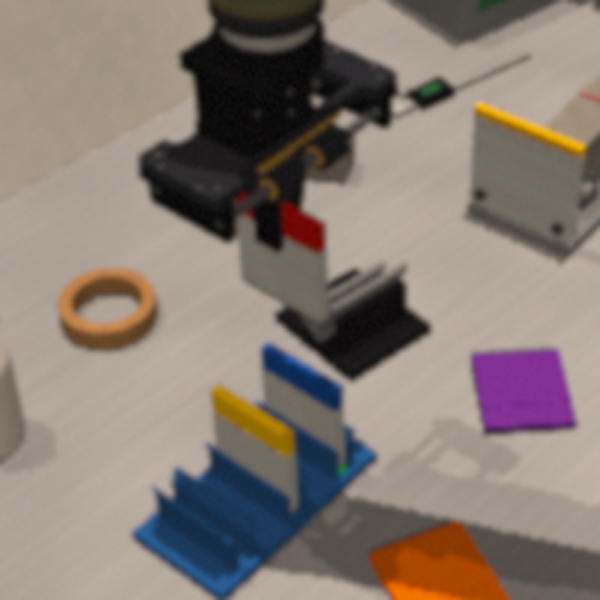

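View pics/wrist11.png

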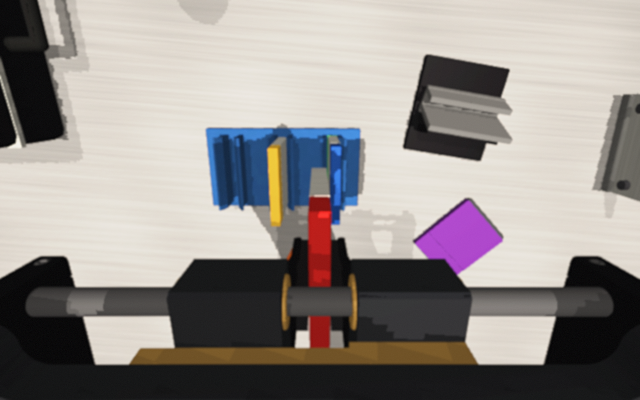

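```bash
python3 -m pendant '[[0.1,0,0,0,0,0],[0.25,0,0,0,0,0],[0.4,-0.02,0,0,0,0],[0.55,-0.03,0,0,0,0],[0.7,-0.05,0,0,0,0],[0.85,-0.06,0,0,0,-0.01],[1,-0.07,0,0,0,-0.02],[1,-0.07,0,0,0,-0.02]]'
python3 -m pendant '[[0.1,0,0,0,0,0],[0.25,0,0,0,0,0],[0.4,-0.02,0,0,0,0],[0.55,-0.03,0,0,0,0],[0.7,-0.05,0,0,0,0],[0.85,-0.06,0,0,0,-0.01],[1,-0.07,0,0,0,-0.02],[1,-0.07,0,0,0,-0.02]]'
python3 - <<'E'
from h import *
print(tool()[1]['tool_pos'],tool()[1]['qpos'])
cam('wrist','wrist12')
E
```

```text
time_s: 23.35
tool_pos: [0.4869, 0.124, 0.2509]
tool_rot: [-179.9, -0.0, -83.7]
force: [0.4, 0.5, -2.0]
grip_width: 0.0095
time_s: 24.35
tool_pos: [0.5049, 0.0254, 0.2508]
tool_rot: [-179.9, -0.0, -81.9]
force: [0.1, -0.3, -1.6]
grip_width: 0.0102
[0.50493562 0.02543913 0.25082273] [-3.70945918e+00  1.15388410e-01 -2.20606219e+00  1.00871357e+02
  3.12553827e-02  7.88835448e+01 -8.78554183e+01]
```

View pics/wrist12.png

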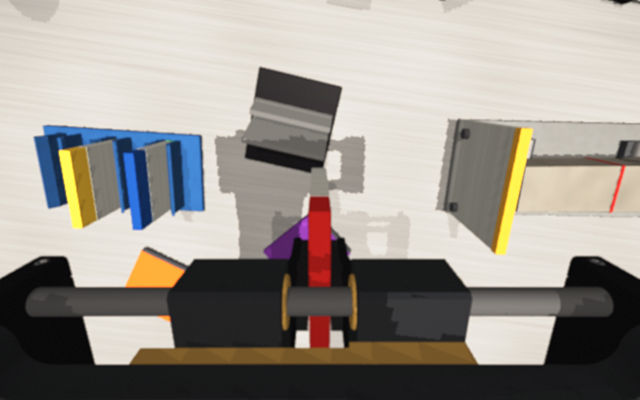

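```bash
python3 -m pendant '[[0.1,0,0,0,0,0],[0.25,0,0,0,0,0],[0.4,-0.02,0,0,0,0],[0.55,-0.03,0,0,0,0],[0.7,-0.04,0,0,0,0],[0.85,-0.05,0,0,0,0],[1,-0.05,0,0,0,0],[1,-0.05,0,0,0,0]]'
python3 - <<'E'
from h import *
print(tool()[1]['tool_pos'],tool()[1]['qpos'])
c=cam('wrist','wrist13'); hsv=cv2.cvtColor(c['frame'],cv2.COLOR_RGB2HSV)
for s in ('wrist12','wrist13'):
    c=load(s);hsv=cv2.cvtColor(c['frame'],cv2.COLOR_RGB2HSV)
    m=cv2.inRange(hsv,(0,120,80),(8,255,255))|cv2.inRange(hsv,(172,120,80),(180,255,255)); m[:,:380]=0
    cs,_=cv2.findContours(m,cv2.RETR_EXTERNAL,cv2.CHAIN_APPROX_NONE)
    for k in cs:
        if len(k)>15: print(s,cv2.boundingRect(k))
    v,u=np.nonzero(m)
    for r in range(v.min(),v.max()+1,4):
        x=u[v==r]; 
        if len(x): print(r,x.min(),x.max(),np.round(onz(c,(x.mean()+.5,r+.5),.084),4))
E
```

```text
time_s: 25.4
tool_pos: [0.5239, -0.0727, 0.2508]
tool_rot: [-179.9, -0.0, -81.9]
force: [1.1, -0.2, -2.6]
grip_width: 0.0096
[ 0.52392354 -0.07274767  0.25076303] [  1.866782     2.81451478   3.27671913  98.12293542  -0.1583618
  78.95398131 -76.73976125]
wrist12 (592, 159, 34, 53)
158 588 589 [ 0.5679 -0.2445  0.084 ]
162 604 611 [ 0.5667 -0.2652  0.084 ]
166 622 625 [ 0.565  -0.2831  0.084 ]
170 621 623 [ 0.5608 -0.2833  0.084 ]
174 620 622 [ 0.5567 -0.2841  0.084 ]
178 619 621 [ 0.5525 -0.2849  0.084 ]
182 617 620 [ 0.5482 -0.2851  0.084 ]
186 616 619 [ 0.5439 -0.2859  0.084 ]
190 615 618 [ 0.5397 -0.2867  0.084 ]
194 614 617 [ 0.5353 -0.2875  0.084 ]
198 613 616 [ 0.531  -0.2883  0.084 ]
202 612 614 [ 0.5265 -0.2885  0.084 ]
206 611 613 [ 0.5221 -0.2893  0.084 ]
210 610 612 [ 0.5176 -0.2901  0.084 ]
wrist13 (500, 162, 27, 55)
162 500 501 [ 0.5703 -0.2554  0.084 ]
166 510 515 [ 0.568  -0.2689  0.084 ]
170 522 526 [ 0.5656 -0.2819  0.084 ]
174 523 525 [ 0.5615 -0.2833  0.084 ]
178 522 524 [ 0.5573 -0.2837  0.084 ]
182 521 524 [ 0.5531 -0.2846  0.084 ]
186 520 523 [ 0.5488 -0.285   0.084 ]
190 520 522 [ 0.5445 -0.2859  0.084 ]
194 519 521 [ 0.5401 -0.2863  0.084 ]
198 518 521 [ 0.5358 -0.2873  0.084 ]
202 517 520 [ 0.5313 -0.2877  0.084 ]
206 517 519 [ 0.5269 -0.2886  0.084 ]
210 516 518 [ 0.5224 -0.289   0.084 ]
214 515 518 [ 0.5179 -0.29    0.084 ]
```

View pics/wrist13.png

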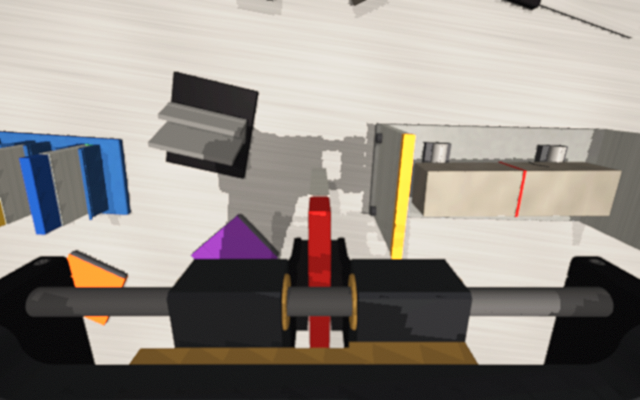

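```bash
python3 - <<'E'
from h import *
rows([.536,-.235,.25],down(-80.8))
E
python3 -m pendant '[[0.1,0,0,0,0,0],[0.25,0,0,0,0,0],[0.4,0.02,0,0,0,0],[0.55,0.03,0,0,0,0],[0.7,0.05,0,0,0,0],[0.85,0.07,0,0,0,-0.01],[1,0.08,0,0,0,-0.012],[1,0.08,0,0,0,-0.012]]'
python3 - <<'E'
from h import *
print(tool()[1]['tool_pos'],tool()[1]['tool_rot'])
c=cam('wrist','wrist14')
m=None
hsv=cv2.cvtColor(c['frame'],cv2.COLOR_RGB2HSV)
m=cv2.inRange(hsv,(0,120,80),(8,255,255))|cv2.inRange(hsv,(172,120,80),(180,255,255)); m[:,:340]=0
v,u=np.nonzero(m); P=[]
for r in range(v.min(),v.max()+1,4):
    x=u[v==r]
    if len(x): print(r,x.min(),x.max(),np.round(onz(c,(x.mean()+.5,r+.5),.084),4))
E
```

```text
share shift [1.637 0.113 0.008] turn [-0.0013  0.0001 -0.0113] deg [-0.1  0.  -1. ]
time_s: 26.45
tool_pos: [0.5301, -0.173, 0.2508]
tool_rot: [-179.9, -0.0, -80.8]
force: [0.1, 1.1, -1.8]
grip_width: 0.0096
[ 0.53014909 -0.17299048  0.25081703] [-1.79885048e+02 -4.07402293e-02 -8.08490679e+01]
157 415 416 [ 0.5709 -0.2675  0.084 ]
161 420 424 [ 0.568  -0.2751  0.084 ]
165 427 430 [ 0.565  -0.2828  0.084 ]
169 427 429 [ 0.5608 -0.2834  0.084 ]
173 427 428 [ 0.5567 -0.284   0.084 ]
177 426 428 [ 0.5524 -0.2846  0.084 ]
181 425 428 [ 0.5482 -0.2852  0.084 ]
185 425 427 [ 0.5439 -0.2858  0.084 ]
189 425 427 [ 0.5397 -0.2869  0.084 ]
193 424 426 [ 0.5352 -0.287   0.084 ]
197 424 426 [ 0.5309 -0.2882  0.084 ]
201 423 425 [ 0.5264 -0.2883  0.084 ]
205 422 425 [ 0.522  -0.2889  0.084 ]
209 422 424 [ 0.5175 -0.2895  0.084 ]
```

View pics/wrist14.png

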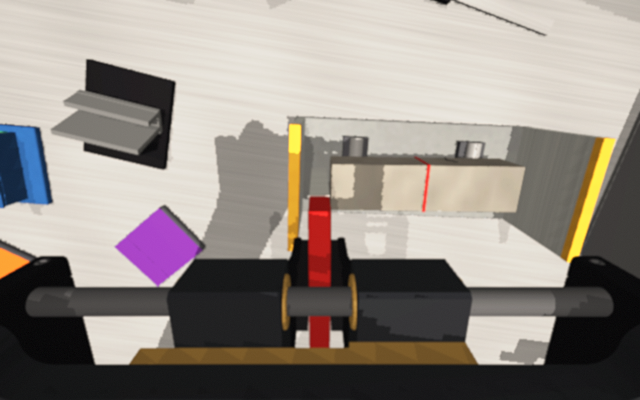

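Run:
```python
from h import *
for s in ('wrist12','wrist13','wrist14'):
    c=load(s);hsv=cv2.cvtColor(c['frame'],cv2.COLOR_RGB2HSV)
    m=cv2.inRange(hsv,(0,90,80),(9,255,255))|cv2.inRange(hsv,(170,90,80),(180,255,255)); m[:,:380]=0
    v,u=np.nonzero(m); P=[]
    v0={'wrist12':168,'wrist13':172,'wrist14':167}[s]
    vm=v.max()
    for r in range(v0,vm-1):
        x=u[v==r]
        w=255-0*x
        row=c['frame'][r,x.min()-4:x.max()+5].astype(float); red=np.clip(row[:,0]-row[:,1]-20,0,None); uu=np.arange(x.min()-4,x.max()+5)+.5
        P.append(onz(c,((red*uu).sum()/red.sum(),r+.5),.084))
    P=np.array(P); k=np.polyfit(P[:,0],P[:,1],1)
    a,b=onz(c,(u[v==vm].mean()+.5,vm+1),.084),P[0]
    print(s,np.degrees(np.arctan(k[0])),'y at .541',np.polyval(k,.541),'near end',a)
crop('wrist14',300,135,560,235,3,'w14c')
```

```text
wrist12 8.540153644707841 y at .541 -0.28657764322393875 near end [ 0.51477865 -0.29025334  0.084     ]
wrist13 8.512842921125568 y at .541 -0.2864475867830287 near end [ 0.51504964 -0.29040243  0.084     ]
wrist14 8.527201891673885 y at .541 -0.2863616743658387 near end [ 0.51469134 -0.2902784   0.084     ]
```

View pics/w14c.png

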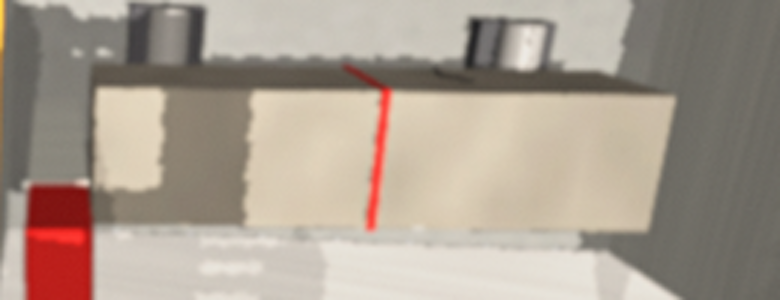

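Run:
```python
from h import *
for s in ('wrist12','wrist14'):
    c=load(s)
    for p in [(-5,-40,-35),(5,-40,-35),(-5,-40,-11),(5,-40,-11),(-5,-40,60),(5,-40,60)]:
        w=c['T']@np.append(np.array(p)/1000,1); print(p,np.round(proj(c,w[:3]),1))
crop('wrist12',290,150,350,250,6,'w12b');
```

```text
(-5, -40, -35) [305.3 207.9]
(5, -40, -35) [329.4 208. ]
(-5, -40, -11) [307.3 191.8]
(5, -40, -11) [327.9 191.8]
(-5, -40, 60) [311.  163.2]
(5, -40, 60) [325.4 163.2]
(-5, -40, -35) [305.3 207.9]
(5, -40, -35) [329.3 207.9]
(-5, -40, -11) [307.3 191.7]
(5, -40, -11) [327.9 191.8]
(-5, -40, 60) [311.  163.2]
(5, -40, 60) [325.3 163.2]
```

View pics/w12b.png

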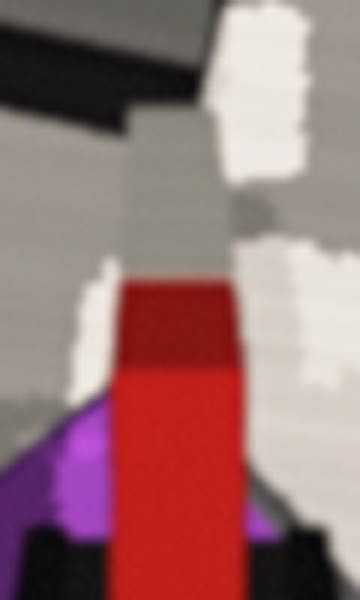

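Run:
```python
from h import *
rows([.5418,-.2854,.22],down(-81.5))
```

```text
share shift [1.142 0.07  0.307] turn [-0.0013  0.0001  0.0083] deg [-0.1  0.   0.7]
```

```bash
python3 -m pendant '[[0.1,0,0,0,0,0],[0.25,0.01,0,0,0,0],[0.4,0.02,0,0,0,0],[0.55,0.03,0,0,0,0.003],[0.7,0.05,0,0,0,0.005],[0.85,0.06,0,0,0,0.008],[1,0.07,0,0,0,0.008],[1,0.07,0,0,0,0.008]]'
python3 - <<'E'
from h import *
print(tool()[1]['tool_pos'],tool()[1]['qpos'])
rows([.5418,-.2854,.22],down(-81.5))
cam('wrist','wrist15');cam('scene','scene15');cam('side','side15')
crop('scene15',150,80,290,215,4.4,'sc15');crop('side15',340,60,460,220,3.7,'sd15')
E
```

```text
time_s: 27.5
tool_pos: [0.5393, -0.2727, 0.2507]
tool_rot: [-179.9, -0.0, -81.5]
force: [-0.4, -0.5, -2.3]
grip_width: 0.0099
[ 0.5392721  -0.27272696  0.25069684] [ 13.80728871  11.97143401  12.36605679  88.20782514  -2.60432932
  79.99856906 -55.17806693]
share shift [ 0.129 -0.006  0.307] turn [-0.0011 -0.0005 -0.0004] deg [-0.1 -0.  -0. ]
```

View pics/wrist15.png

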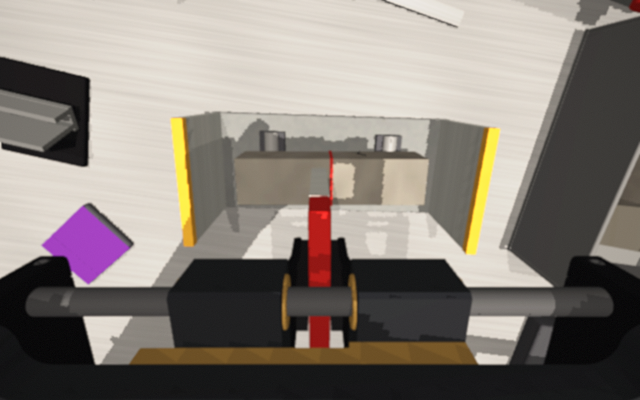

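View pics/sc15.png

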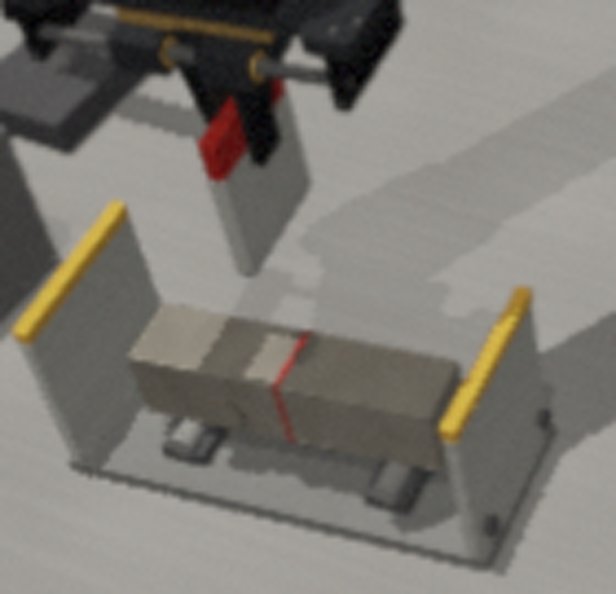

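View pics/sd15.png

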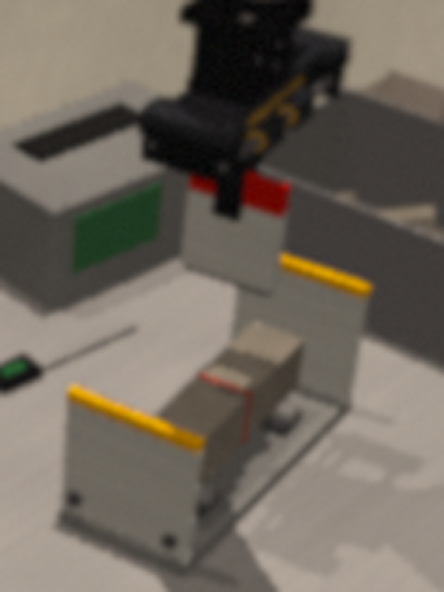

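Run:
```python
from h import *
c=load('wrist15')
P=[]
for r in range(158,196,3):
    row=c['frame'][r,322:345].astype(float); red=np.clip(row[:,0]-row[:,1]-35,0,None); uu=np.arange(322,345)+.5
    if red.sum()>0:
        u=(red*uu).sum()/red.sum(); p=onz(c,(u,r+.5),.084); P.append(p); print(r,round(u,1),np.round(p,4),red.max())
P=np.array(P)
crop('wrist15',280,130,380,220,6,'w15c')
```

```text
158 331.5 [ 0.565  -0.2825  0.084 ] 87.0
161 331.5 [ 0.5619 -0.283   0.084 ] 104.0
164 331.6 [ 0.5589 -0.2835  0.084 ] 104.0
167 331.6 [ 0.5558 -0.284   0.084 ] 113.0
170 331.6 [ 0.5526 -0.2846  0.084 ] 145.0
173 331.4 [ 0.5495 -0.2849  0.084 ] 136.0
176 331.2 [ 0.5463 -0.2852  0.084 ] 136.0
179 331.4 [ 0.5431 -0.2859  0.084 ] 84.0
182 331.5 [ 0.54   -0.2865  0.084 ] 120.0
185 331.5 [ 0.5368 -0.287   0.084 ] 125.0
188 331.3 [ 0.5335 -0.2874  0.084 ] 142.0
191 331.2 [ 0.5303 -0.2878  0.084 ] 97.0
194 331.4 [ 0.527  -0.2885  0.084 ] 109.0
```

View pics/w15c.png

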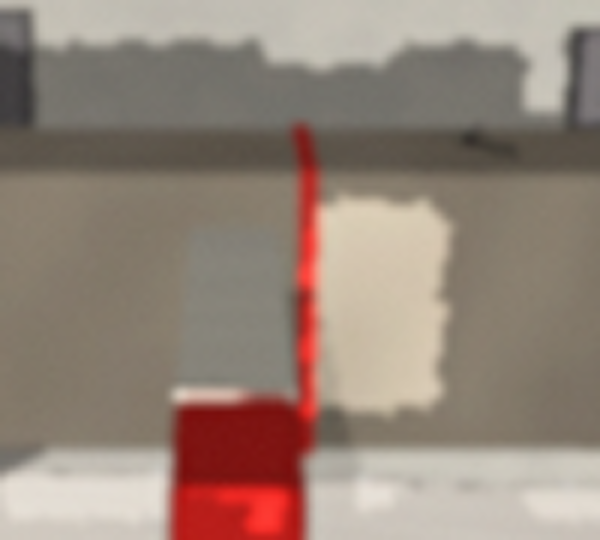

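```bash
python3 -m pendant '[[0.05,0,0,0,0,0],[0.1,0,0,0,0,0],[0.13,0,0.1,0,0,0],[0.13,-0.005,0.25,0,0,0],[0.13,-0.005,0.4,0,0,0],[0.13,-0.005,0.55,0,0,0],[0.13,-0.005,0.65,0,0,0],[0.13,-0.005,0.65,0,0,0]]'
python3 - <<'E'
from h import *
print(tool()[1]['tool_pos'],tool()[1]['qpos'])
rows([.5418,-.2854,.155],down(-81.5))
cam('wrist','wrist16');cam('scene','scene16');cam('side','side16')
crop('scene16',150,80,290,215,4.4,'sc16');crop('side16',340,60,460,220,3.7,'sd16');crop('wrist16',280,130,380,220,6,'w16c')
E
```

```text
time_s: 28.65
tool_pos: [0.5417, -0.2833, 0.1847]
tool_rot: [-180.0, 0.1, -81.4]
force: [1.2, 1.0, -2.6]
grip_width: 0.0099
[ 0.54173088 -0.28327009  0.18471009] [ 14.69566601  14.82883287  12.46810214  92.40313423  -3.3750273
  73.13294665 -53.64576647]
share shift [0.021 0.003 0.297] turn [-0.0004  0.0006  0.0013] deg [-0.   0.1  0.1]
```

View pics/w16c.png

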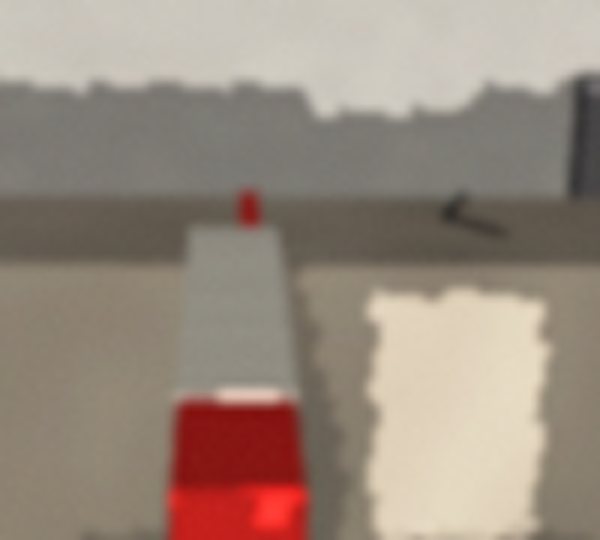

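View pics/sc16.png

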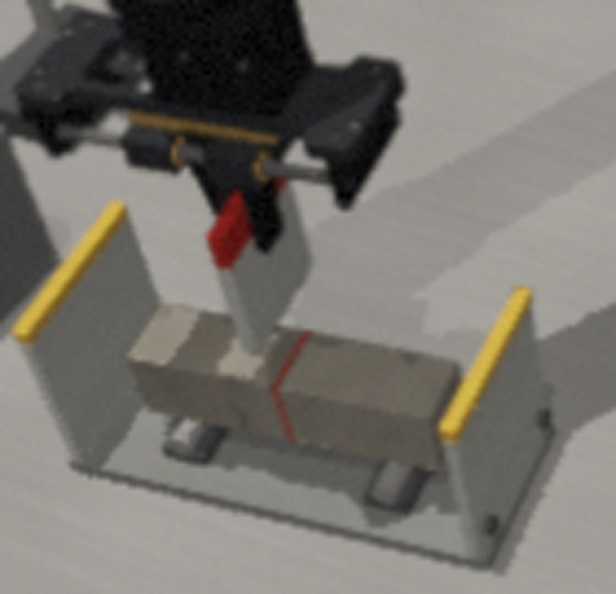

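View pics/sd16.png

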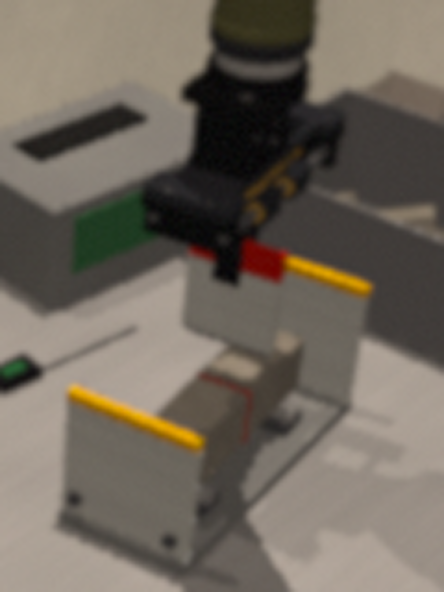

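```bash
python3 -m pendant '[[0.01,0,0.03,0,0,0],[0.02,0,0.07,0,0,0],[0.022,0.003,0.12,0,0,0],[0.022,0.003,0.17,0,0,0],[0.022,0.003,0.21,0,0,0],[0.022,0.003,0.24,0,0,0],[0.022,0.003,0.25,0,0,0],[0.022,0.003,0.25,0,0,0]]'
python3 - <<'E'
from h import *
print(tool()[1]['tool_pos'],tool()[1]['qpos'])
rows([.5418,-.2854,.155],down(-81.5))
cam('wrist','wrist17');cam('scene','scene17');cam('side','side17')
crop('scene17',165,100,265,200,6,'sc17');crop('side17',370,100,430,180,7,'sd17');crop('wrist17',280,130,380,220,6,'w17c')
E
```

```text
time_s: 29.8
tool_pos: [0.5424, -0.2859, 0.1609]
tool_rot: [-179.9, -0.0, -81.4]
force: [0.2, -0.1, -3.5]
grip_width: 0.0102
[ 0.5424095  -0.285868    0.16093288] [ 14.94614299  15.88346963  12.44178996  93.90799669  -3.65942263
  70.48423696 -53.24910382]
share shift [-0.006  0.005  0.059] turn [-0.0015 -0.0001  0.0012] deg [-0.1 -0.   0.1]
```

View pics/w17c.png

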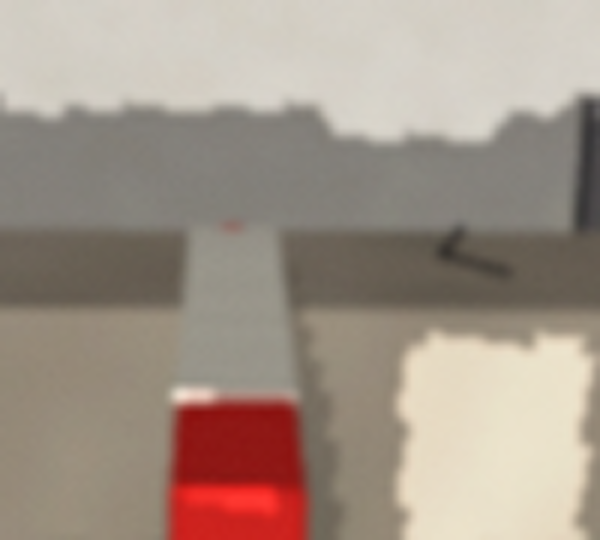

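View pics/sc17.png

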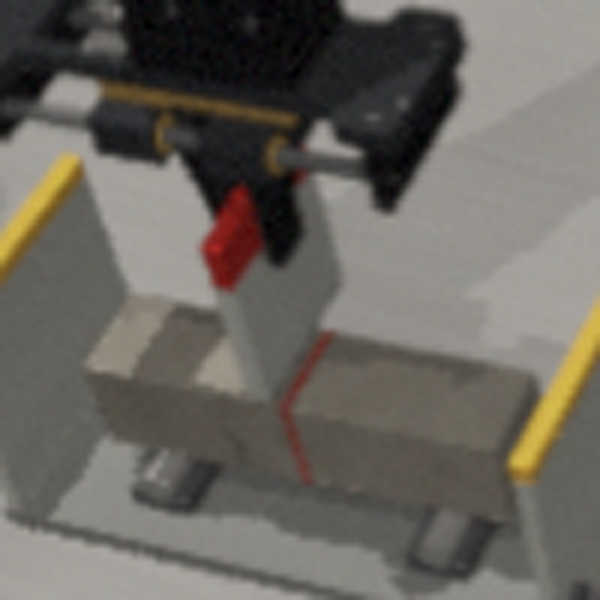

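View pics/sd17.png

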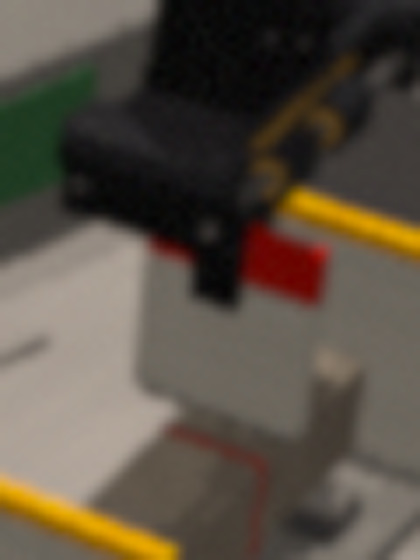

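Run:
```python
from h import *
L=np.array([.5395,-.2866,.084]); d=np.array([np.cos(np.radians(8.5)),np.sin(np.radians(8.5)),0]); n=np.array([-d[1],d[0],0])
zb=.100
for s,x0,y0,k in (('scene17',165,100,6),('side17',370,100,7)):
    c=load(s); f=lambda p:np.round((proj(c,p)-[x0,y0])*k,0)
    print(s,'line ends +x,-x',f(L+.025*d),f(L-.025*d),'bottom+z corners +x end (+y side,-y side)',f(L+.04*d+n*.005+[0,0,zb+.005-.084]),f(L+.04*d-n*.005+[0,0,zb+.005-.084]),'bottom mid of +x end',f(L+.04*d+[0,0,zb-.084]),'-x end bottom',f(L-.04*d+[0,0,zb-.084]))
    print(' top corners +x',f(L+.04*d+n*.005+[0,0,zb+.095-.084]),f(L+.04*d-n*.005+[0,0,zb+.095-.084]))
```

```text
scene17 line ends +x,-x [275. 402.] [321. 324.] bottom+z corners +x end (+y side,-y side) [261. 396.] [240. 392.] bottom mid of +x end [253. 402.] -x end bottom [327. 276.]
 top corners +x [212. 244.] [189. 240.]
side17 line ends +x,-x [166. 435.] [267. 472.] bottom+z corners +x end (+y side,-y side) [134. 390.] [145. 379.] bottom mid of +x end [139. 394.] -x end bottom [303. 453.]
 top corners +x [152. 210.] [163. 200.]
```

```bash
python3 -m pendant '[[0,0,0.01,0,0,0],[-0.002,0.002,0.02,0,0,0],[-0.003,0.003,0.03,0,0,0],[-0.003,0.003,0.04,0,0,0],[-0.003,0.003,0.05,0,0,0],[-0.003,0.003,0.055,0,0,0],[-0.003,0.003,0.055,0,0,0],[-0.003,0.003,0.055,0,0,0]]'
python3 -m pendant '[[0,0,0,0,0,0],[0,0,0,0,0,0],[0,0,0,0,0,0],[0,0,0,0,0,0],[0,0,0,0,0,0],[0,0,0,0,0,0],[0,0,0,0,0,0],[0,0,0,0,0,0]]'
python3 - <<'E'
from h import *
print(tool()[1]['tool_pos'],tool()[1]['joint_velocities'])
for i in range(3): 
    cam('wrist','wrist18'); print(tool()[1]['tool_pos'])
cam('scene','scene18');cam('side','side18')
crop('scene18',165,100,265,200,6,'sc18');crop('side18',370,100,430,180,7,'sd18');crop('wrist18',280,130,380,220,6,'w18c')
L=np.array([.5395,-.2866,.084]); d=np.array([np.cos(np.radians(8.5)),np.sin(np.radians(8.5)),0])
c=load('side18')
for zb in (.090,.094,.098): print(zb,[np.round((proj(c,L+s*.04*d+[0,0,zb-.084])-[370,100])*7) for s in (1,-1)])
E
```

```text
time_s: 30.95
tool_pos: [0.5421, -0.2856, 0.1555]
tool_rot: [-179.9, -0.0, -81.4]
force: [0.8, -0.2, -2.6]
grip_width: 0.01
time_s: 31.95
tool_pos: [0.542, -0.2856, 0.1553]
tool_rot: [-179.9, -0.0, -81.4]
force: [0.8, 0.6, -2.1]
grip_width: 0.0094
[ 0.54202204 -0.2856042   0.15534922] [-0.02716725 -0.01612203 -0.03058828  0.03127809 -0.02415909  0.01364327
  0.04691055]
[ 0.54202878 -0.28559748  0.15538401]
[ 0.54203935 -0.28564469  0.15538823]
[ 0.54202282 -0.28558017  0.15534946]
0.09 [array([137., 413.]), array([300., 472.])]
0.094 [array([138., 405.]), array([301., 465.])]
0.098 [array([138., 398.]), array([302., 457.])]
```

View pics/w18c.png

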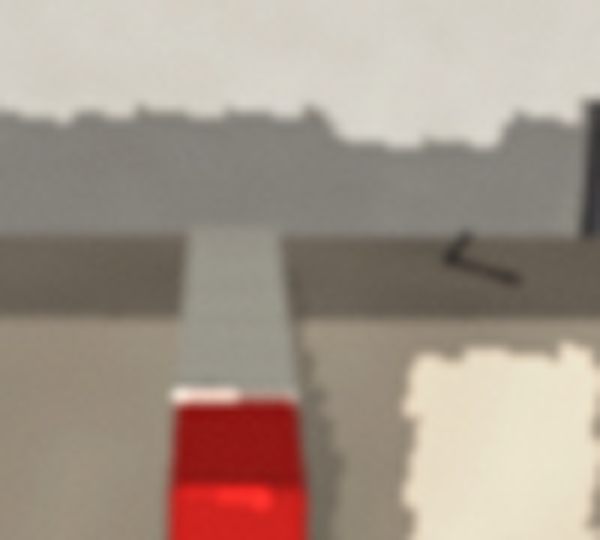

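View pics/sc18.png

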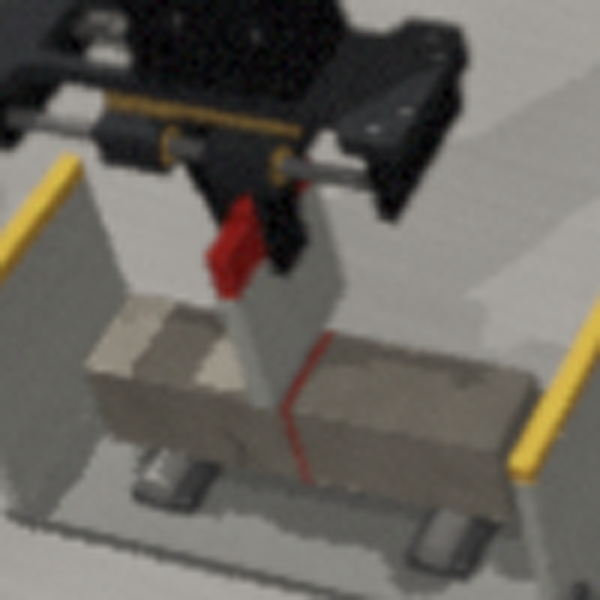

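View pics/sd18.png

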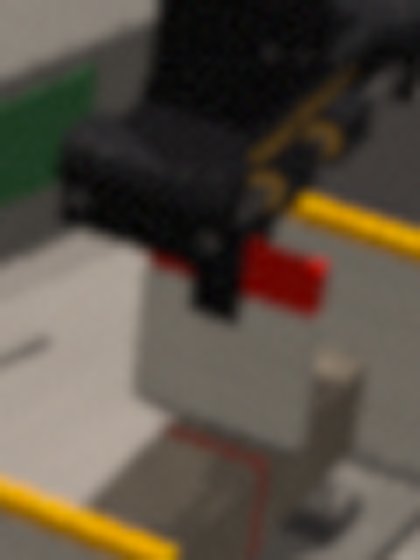

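View pics/scene18.png

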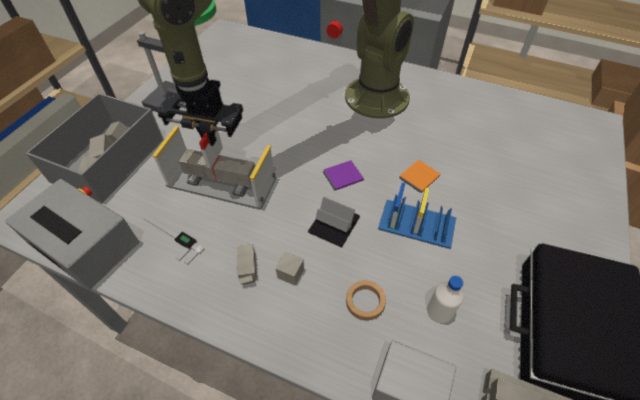

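View pics/side18.png

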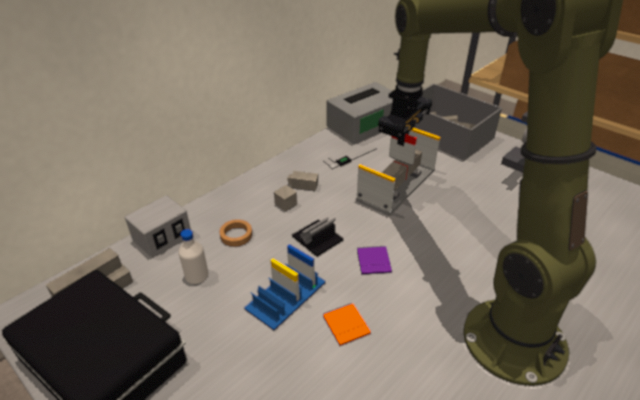

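The blue blade stands upright in the free slot (scene 398,205; side 302,263) and yellow is untouched beside it. The other bench items sit where they started, and the red blade hangs over the line between the guards. Handing in.

Run:
```python
from cell import env
print(env.sign_off()); o=env.get_obs(); print(o['time_s'],o['tool_pos'],o['grip_width'])
```

```text
the job is handed in; nothing more can be done
None
the job is handed in; nothing more can be done
```

I moved the blue blade from the cradle to the green-strip slot, where it stands on edge, band up. I then lifted the red blade out of the rack and carried it over the end guard with about 6 cm to spare. At hand-in, about 32 s in, it was held still over the red line with a 30 N grip.

- **Red blade:** by the last checks its lower edge is about 10 mm above the beam. It is parallel to the line within a few tenths of a degree and centred within about 1 mm. The joints were still, and I saw no sign of contact with the beam or rig.
- **Blue blade:** it met the slot floor at about 8 N before I let go. The last pictures show it upright, with the yellow blade and the other bench items where they started.
- **Disagreements:** the scene and side cameras put the line about 6 mm and 4 mm off to either side of where the wrist camera put it. I used the wrist value, which agreed with itself from four positions. Compared within each picture, the blade and line fit as intended in both views, to about one pixel (roughly 3 mm) in the scene view. The red blade also sits about 1.6 mm off-centre along its length in the gripper and leans perhaps 0.5°. I corrected for the offset but not the lean.

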